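Set a sliding jaw with a gauge blade

ROBOT

A 6-joint arm with a two-finger parallel gripper is mounted at the origin on the work surface. World frame = base frame: x ahead of the robot, y to its left, z up, the work surface at z = 0. Lengths are in mm, angles in rad, forces in N, time in s.
With the tool pointing down it reaches from about 200 to 875 mm from the base axis. Payload 3.4 kg.
Tool frame: the origin (TCP) lies at the very end of the fingers, on their centre line; the grasp point (between the pads) lies 19 mm behind it (manip.tcp_to_grasp is the distance from the TCP to the grasp point, in mm); z points along the fingers, y is the line along which they close (so a half turn about z gives the same grasp; the last joint's range is limited). The gripper opens to 94 mm and grips with 3 to 60 N. Pads are 16 mm wide; open, the fingers measure 119 mm over their backs; the gripper's body (75 mm by 177 mm) begins 78 mm behind the grasp point.
Start: joints at [1.096, 0.276, 1.505, -0, 1.361, -0.121], TCP at [199.238, 539.42, 169.693] pointing down, gripper open.
Joint ranges: [-2.89, 2.89], [-0.75, 2.08], [0.22, 2.7], [-1.18, 4.32], [0.11, 2.71], [-2.7, 2.7]. Speed limits (rad/s): [2.57, 2.57, 3.14, 3.14, 3.14, 3.14].

INTERFACE

Orientations are given as a rotation vector (axis times angle).
In Python, from cell import sensors, grab_frame, workorder, manip gives the robot as it stands. The module is installed in compiled form; this text tells all that it offers.
- The arm moves only by the tool carry_out, never from a script. Its argument "steps" is a list of rows, each a list of 6 numbers: the shift along the tool's x, y, z as a fraction of full scale, then the turn, a rotation vector about the tool's x, y, z as a fraction of full scale. In form: [[dx, dy, dz, rx, ry, rz], ...]. A call has 1 to 12 rows; each row is the pose to reach, as a shift and turn from the pose commanded when the call began, along the tool's axes at that moment; what a row does not reach only later rows make up. Full scale, the value 1, is 0.12 m for a shift and 60 degrees for a turn. A row lasts 1/8 s, in which the tool goes at most 62.5 mm and 10.7 degrees, less where a joint would pass 70% of its speed; a pose out of reach is approached as far as the arm can. A call with a number of a shift or a turn outside -1 to 1 is refused whole. A call with a gripper value outside its range is refused whole. "claw" is the closure, from 0 (fully open) to 1 (shut), set as the call begins (left out, the last holds). The fingers move at their own pace and stop on an object; "newtons" is the grip in N (left out, the last holds). Time passes only in rows, so rows that repeat a pose let the fingers close. It gives the time, the measured TCP pose, the force, the opening and the grip force at its end, in the units of the state.
- sensors.state(): the state, without advancing time (a new reading comes with each control period).
- grab_frame(name): name is "scene" or "top" or "wrist"; returns a dict with "image" (400x640x3 uint8, blue, green, red), "camera_matrix" (3x3 intrinsics, pixels), "k1" (the pictures are not rectified: a ray, as slopes to the right and down, at radius r is drawn at 1 + k1 r^2 times it, then the intrinsics apply), "R" (3x3) and "t" (3): a world point X has camera coordinates R X + t. Camera axes: x right, y down, z forward; pixel columns grow to the right and rows downward; lengths in mm; the calibration is good to about 2 mm. A picture is of the moment at which its call begins. There is no depth.
- workorder.finish_job(): hands the job in; it is judged then, once.
The state is a dict: "clock": time; "joint_positions": joint angles; "qd": joint speeds; "tau": joint torques, N m; "ee_pos": TCP position; "ee_rot": TCP orientation; "wrist_force": force on the tool from outside, world axes, zero at the start; "wrist_torque": the same for the moment, N m; "width": finger opening in mm; "gripper_force": force on a finger pad.
Only numpy, scipy, OpenCV 4.12 (cv2) and the standard library are available. Lean on these libraries where they do the work, as an engineer would, in place of code of your own. Each camera call takes 0.05 s, during which the arm holds its last target. There are 200 camera calls.

TASK

Set the opening of the little sliding-jaw holder with the block-handled gauge: take that gauge out of the wooden rack, put its blade down between the jaws, about midway along them, until its handle sits on the jaw tops, and only then push the sliding jaw in until the blade is nipped. Draw the gauge out again without disturbing the setting and stand it back, fully home, in the rack slot it came from. Leave the two round-handled gauges in their slots, and do not shift or knock over the oil bottle, loupe or magnifier.

Things in the scene. Friction and masses are not known exactly. Their poses are not given: they have to be found in the camera images.
- gauge: The gauge to use, the only one with a block handle: dark steel, 30 (x) x 24 (y) x 34 (z) mm. Below it a steel blade 26 (x) x 5 (y) mm, 40 mm long, its last 3 mm narrowed to 22 x 3. About 0.2 kg. Origin: centre of the handle's underside; z up, x along the blade's width. Starts upright in any one of the rack's slots, its handle resting on the rack's top.
- round_a: A gauge to leave alone: same blade, but a round waisted handle 29 mm in diameter and 34 mm tall; origin and axes as for the gauge. Loose in another rack slot.
- round_b: A second round-handled gauge to leave alone, like the first, in the remaining slot.
- rack: Fixed wooden rack block, 170 (x) x 56 (y) x 46 (z) mm; origin centre of underside, z up; left or right of the magnifier. Three through slots from the top at x = -55, 0, +55 mm, y = 0, each 30 (x) x 8 (y) mm, mouth chamfered 2 mm. Gauges stand in them with x along the rack's x; half a turn makes no difference.
- holder: Fixed sliding-jaw holder. Dark steel base, x -42 to 42, y -50 to 75 mm, 12 mm thick; a 10 mm high stop on it at y 64 to 70. Steel fixed jaw 60 mm along x, y -20 to 0, top at z = 58 mm. Origin: underside, below the middle of the fixed jaw's inner face; x along the jaws, y from fixed to sliding jaw, z up. The gap is open at its top and ends.
- jaw (a joint): Sliding jaw's place along the holder's y = gap width in m: 0 shut, 0.020 wide open, starts 0.011 to 0.017. Steel jaw 56 mm along x, centred, 18 mm thick in y (inner face at y = joint value), top 58 mm above the bench. It takes about 5 N to slide and stays where it is left.
- jaw_back (a point): Middle of the sliding jaw's outer face, 42 mm above the holder's underside: the place to push, towards the fixed jaw (the holder's -y). Moves with the jaw.
- oil: Amber glass oil bottle, 34 mm diameter, 120 mm tall, loose, standing close by the +x end of the holder's fixed jaw. Origin centre of underside. Leave alone.
- loupe: Black eye loupe, 34 mm diameter, 30 mm tall, loose, standing beside the rack. Origin centre of underside. Leave alone.
- magnifier: Brass magnifier on a stand, loose, between rack and holder: round foot 64 mm diameter, 10 mm rod, upright lens 56 mm across whose top is 170 mm high. Origin centre of underside. Leave alone, carry the gauge over or round it.
Not all that is in view belongs to the job. Leave any yellow look-alike of the gauge alone. What is shaped like the holder but green is not meant.

How it is judged (in metres and radians):
On the way, in this order (a step that is already met when the one before it is completed fails the run):
1. the gauge blade is fully down in the still open gap, handle on the jaw tops, about midway along the jaws (x of gauge in the frame of holder between -0.015 and 0.015 m and y of gauge in the frame of holder between 0 and 0.02 m and z of gauge in the frame of holder between 0.055 and 0.0605 m and angle between gauge's own z axis and vertical below 0.1 rad and angle between the x axis of gauge and the x axis of holder, either way round below 0.15 rad and value of joint jaw above 0.0085 m), for 0.2 s.
2. the sliding jaw is closed onto the blade while the gauge is fully down (x of gauge in the frame of holder between -0.015 and 0.015 m and y of gauge in the frame of holder between 0 and 0.02 m and z of gauge in the frame of holder between 0.055 and 0.0605 m and angle between gauge's own z axis and vertical below 0.1 rad and angle between the x axis of gauge and the x axis of holder, either way round below 0.15 rad and value of joint jaw below 0.0062 m), for 0.2 s.
At the end, for the whole second after the job is handed in: The jaw is left 3.7 to 6.3 mm open, as the 5 mm blade set it; the gauge is back, upright and at rest, within 6 mm of where it started in its rack slot; the round-handled gauges are within 6 mm of where they started (value of joint jaw between 0.0037 and 0.0063 m and distance of each of gauge, round_a, round_b from where it was at the start of the episode below 0.006 m and angle between gauge's own z axis and vertical below 0.08 rad and linear speed of gauge below 0.02 m/s); the robot touches nothing.
It fails at once if a round-handled gauge is lifted or shifted more than 10 mm (distance of any of round_a, round_b from where it was at the start of the episode above 0.01 m).
It fails at once if the oil bottle, loupe or magnifier is moved more than 15 mm or tipped (distance of any of oil, loupe, magnifier from where it was at the start of the episode above 0.015 m or angle between any of oil, loupe, magnifier's own z axis and vertical above 0.3 rad).
It fails at once if the jaws are closed further than the blade allows (value of joint jaw below 0.003 m).
It also fails if it takes over 72 s, if anything falls off the work surface, if the arm or the gripper's body presses on something with over 40 N, if the wrist force passes 120 N, or if a joint passes its speed limit or range.

## Working session

There is one attempt and no reset: what is moved stays moved. The work goes in short steps, Python scripts to look and compute and a tool call to move; the robot and the scene stay as the last step left them, time stands still between calls to the robot, and variables do not carry over. Pictures are saved under pics/ and viewed, at most 10 in all, crops included, and the job is handed in when it is done.

Besides the shell and the picture viewer there is one more tool, called as name(argument=value, ...), one argument or row to a line, values as JSON. carry_out: Moves the arm, as the interface text tells. Its arguments: {"type":"object","properties":{"steps":{"type":"array","items":{"type":"array","items":{"type":"number"}}},"claw":{"type":"number"},"newtons":{"type":"number"}},"required":["steps"]}

```bash
mkdir -p pics
python3 - <<'E'
from cell import sensors, grab_frame
import cv2,pickle
for n in("scene","top"):
    f=grab_frame(n); cv2.imwrite(f"pics/{n}0.png",f["image"]); pickle.dump(f,open(f"{n}0.pkl","wb"))
    print(n,f["camera_matrix"],f["k1"],f["R"],f["t"])
s=sensors.state(); print(s)
E
```

```text
scene [[437.90036248   0.         320.32775275]
 [  0.         437.90036248 201.6255217 ]
 [  0.           0.           1.        ]] 0.006950329940520602 [[-0.09405521  0.99540545 -0.01793348]
 [ 0.63711549  0.04633938 -0.76937411]
 [-0.76500815 -0.08378935 -0.63854669]] [  88.50625367 -311.80465731 1399.29890108]
top [[374.32832077   0.         324.53341203]
 [  0.         374.32832077 196.77458052]
 [  0.           0.           1.        ]] -0.07929914944581974 [[ 0.01971077 -0.99943532 -0.02721244]
 [-0.99783941 -0.01795855 -0.06319814]
 [ 0.06267376  0.02839933 -0.99762993]] [-22.85101    541.38238099 972.1097779 ]
{'clock': 0.1, 'joint_positions': array([ 1.09598061e+00,  2.76528543e-01,  1.50596720e+00,  2.36301057e-05,
        1.36069521e+00, -1.20987920e-01]), 'qd': array([-0.00199309, -0.00051796, -0.00338597,  0.00061612,  0.00026392,
        0.00092155]), 'tau': array([ 2.66224110e-03, -4.05455124e+01, -2.37780011e+01,  7.04310299e-02,
        2.98493716e-02, -2.95258337e-05]), 'ee_pos': array([198.97038275, 538.89596737, 168.90878905]), 'ee_rot': array([-5.52817739e-01, -3.09207133e+00,  2.38899157e-03]), 'wrist_force': array([ 0.11538183, -0.239709  ,  0.52334759]), 'wrist_torque': array([-0.0437526 ,  0.00872626, -0.04346921]), 'gripper_force': 0.0, 'width': 93.88517804783}
```

View pics/top0.png

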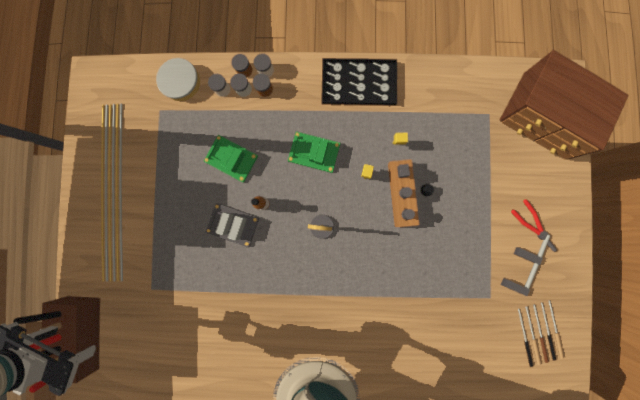

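View pics/scene0.png

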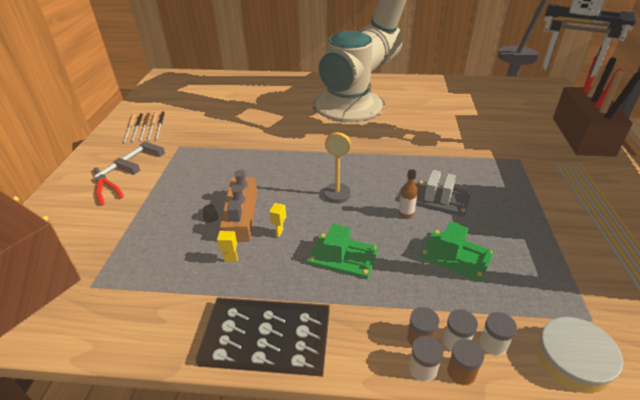

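The top view shows the rack at (404,193) with handles at about (404,171), (406,192) and (409,214). The loupe is at (427,190), the magnifier at (322,227), the oil bottle at (259,203) and the steel holder at (233,224).

Things that could be taken for the gauge: the three dark rack handles above, and the yellow look-alikes at (401,138) and (367,171). For the holder: the green ones at (230,158) and (315,152). Next is a close crop of each.

Run:
```python
import cv2,pickle,numpy as np
t=pickle.load(open("top0.pkl","rb"))["image"]; s=pickle.load(open("scene0.pkl","rb"))["image"]
def c(im,x,y,w,h,k): return cv2.resize(im[y:y+h,x:x+w],None,fx=k,fy=k,interpolation=cv2.INTER_CUBIC)
a=np.hstack([c(t,375,150,66,100,6)[:, :396],c(s,195,160,66,100,6)]); cv2.imwrite("pics/rack.png",a)
b=np.hstack([c(t,200,190,66,75,6),c(s,405,165,66,75,6)]); cv2.imwrite("pics/hold.png",b); print(a.shape,b.shape)
```

```text
(600, 792, 3) (450, 792, 3)
```

View pics/rack.png

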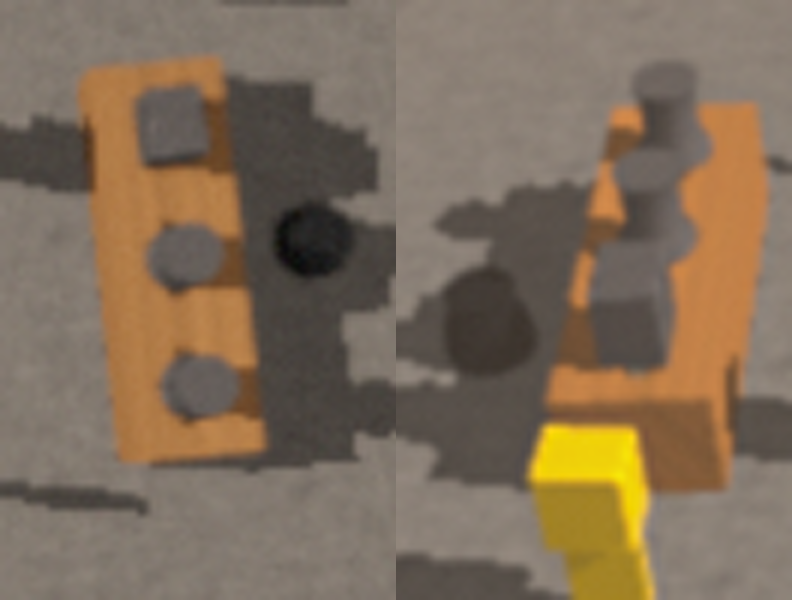

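View pics/hold.png

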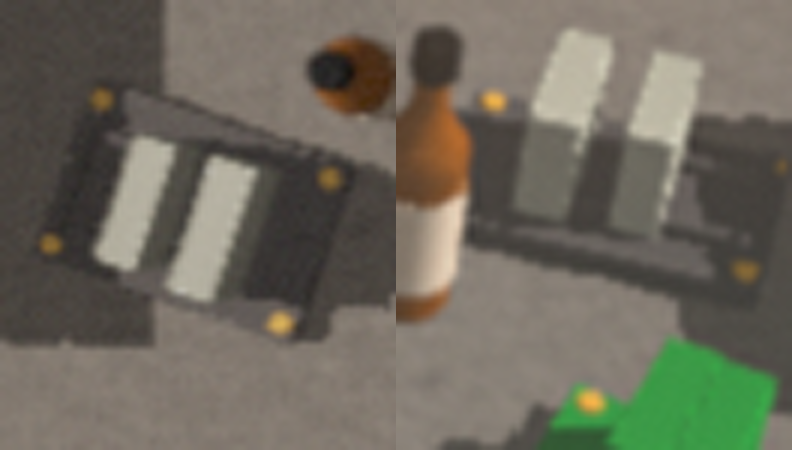

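The crop confirms that the block-handled gauge is at top-view (404,171), the far end slot; the other two handles are round. In the holder, the jaw at right in the top view (at about (236,228), 60 x 20, on the oil bottle's side) is the fixed one, and the left one slides. Next I work out the poses.

```bash
cat > h.py <<'E'
import numpy as np,pickle,cv2
from scipy.optimize import least_squares
def proj(f,X):
    c=np.atleast_2d(X)@np.array(f["R"]).T+f["t"]; s=c[:,:2]/c[:,2:]
    s=s*(1+f["k1"]*(s**2).sum(1,keepdims=True)); K=f["camera_matrix"]
    return s*[K[0,0],K[1,1]]+K[:2,2]
def unproj(f,px,z):
    px=np.atleast_2d(px).astype(float)
    return np.array([least_squares(lambda q:proj(f,[q[0],q[1],z])[0]-p,[500.,0.]).x for p in px])
def place(L,x,y,th,z=0):
    L=np.array(L,float); c,s=np.cos(th),np.sin(th)
    return np.c_[x+c*L[:,0]-s*L[:,1],y+s*L[:,0]+c*L[:,1],L[:,2]+z]
E
cat > fit.py <<'E'
from h import *
t=pickle.load(open("top0.pkl","rb")); s=pickle.load(open("scene0.pkl","rb"))
T=lambda a,o:np.array(a)/6.+o
# rack: top corners top view: TL,TR,BR,BL ; far end (top) 
rt=T([(80,75),(219,57),(267,452),(120,463)],(375,150))-0.4
rs=T([(547-396,404),(718-396,402),(757-396,103),(612-396,104)],(195,160))-.4
def rack(p,w=(1,1)):
    # local x along world +x approx; corners far-left etc (left = +y)
    L=[(85,28,46),(85,-28,46),(-85,-28,46),(-85,28,46)]
    a=proj(t,place(L,*p))-rt
    L2=[(85,-28,46),(85,28,46),(-85,28,46),(-85,-28,46)]
    b=proj(s,place(L2,*p))-rs
    return np.r_[a.ravel()*w[0],b.ravel()*w[1]]
for w in((1,1),(1,0),(0,1)):
    r=least_squares(rack,[500,-200,0.1],args=(w,)); print("rack",r.x,r.fun.round(1))
print("slot far",place([(55,0,46)],*least_squares(rack,[500,-200,.1]).x))
hl=T([(137,136),(175,143),(132,270),(95,255)],(200,190))-.4
hr=T([(210,155),(257,165),(212,302),(168,290)],(200,190))-.4
sl=T([(567-396,28),(613-396,42),(578-396,128),(530-396,112)],(405,165))-.4
sr=T([(655-396,50),(702-396,65),(675-396,143),(630-396,128)],(405,165))-.4
def hold(p,w=(1,1)):
    x,y,th,q=p
    F=[(30,0,58),(30,-20,58),(-30,-20,58),(-30,0,58)]; S=[(28,q+18,58),(28,q,58),(-28,q,58),(-28,q+18,58)]
    a=np.r_[proj(t,place(S,x,y,th))-hl,proj(t,place(F,x,y,th))-hr]
    # scene: right=+y, up = robot side (-x)
    F2=[F[2],F[3],F[0],F[1]]; S2=[S[2],S[3],S[0],S[1]]
    F2=[(-30,-20,58),(-30,0,58),(30,0,58),(30,-20,58)]; S2=[(-28,q,58),(-28,q+18,58),(28,q+18,58),(28,q,58)]
    b=np.r_[proj(s,place(F2,x,y,th))-sl,proj(s,place(S2,x,y,th))-sr]
    return np.r_[a.ravel()*w[0],b.ravel()*w[1]]
for w in((1,1),(1,0),(0,1)):
    r=least_squares(hold,[450,230,-.3,14],args=(w,)); print("hold",r.x,r.fun.round(1))
x=least_squares(hold,[450,230,-.3,14]).x
print("base px top",proj(t,place([(42,75,12),(42,-50,12),(-42,-50,12),(-42,75,12)],*x[:3])).round(1).tolist())
print("mag",unproj(t,(322,228),5),"oil",unproj(t,(200+375/6,190+80/6),20),"gauge top",unproj(t,T((172,122),(375,150)),80),"loupe",unproj(t,T((313,240),(375,150)),30))
E
python3 fit.py
```

```text
rack [ 5.54171194e+02 -2.15589972e+02  1.21035563e-01] [ 1.  -1.1 -0.6 -0.3 -0.9 -0.3  1.8  0.1  0.7 -0.4 -0.4 -1.   0.3 -0.3
  0.6  0.2]
rack [ 5.53098930e+02 -2.14736777e+02  1.17942084e-01] [ 0.8 -0.7 -0.8  0.1 -1.3  0.1  1.4  0.5  0.  -0.  -0.  -0.   0.  -0.
  0.  -0. ]
rack [ 5.55670325e+02 -2.15949328e+02  1.24690956e-01] [ 0.  -0.  -0.  -0.  -0.  -0.   0.  -0.   0.5  0.1 -0.6 -0.5 -0.1  0.
  0.2  0.6]
slot far [[ 608.76882181 -208.94925764   46.        ]]
hold [ 4.59635256e+02  2.23506617e+02 -3.06316832e-01  1.60579280e+01] [-0.3 -0.7 -0.1  0.3 -0.1 -0.  -0.4  0.2  0.2 -0.4 -0.4  0.5 -0.6 -0.
 -0.5 -0.6 -1.  -0.2 -0.  -0.7  0.5 -0.3 -0.5  0.4 -0.2 -0.1 -0.  -0.9
  0.1  0.2 -0.7  0.8]
hold [ 4.59474347e+02  2.22617281e+02 -2.92716671e-01  1.63669157e+01] [-0.2 -0.6 -0.   0.4  0.2  0.1 -0.1  0.4  0.4 -0.4 -0.2  0.4 -0.   0.
 -0.  -0.4 -0.  -0.  -0.  -0.   0.  -0.  -0.   0.  -0.  -0.  -0.  -0.
  0.   0.  -0.   0. ]
hold [ 4.59839680e+02  2.24136002e+02 -3.19464724e-01  1.58318378e+01] [-0.  -0.  -0.   0.  -0.  -0.  -0.  -0.   0.  -0.  -0.   0.  -0.  -0.
 -0.  -0.  -0.5 -0.2  0.4 -0.6  0.6 -0.3 -0.4  0.3  0.2  0.1  0.3 -0.7
  0.1  0.3 -0.7  0.9]
base px top [[214.9, 202.1], [258.2, 217.1], [248.0, 247.0], [204.7, 231.7]]
mag [[459.08372924  -7.19977695]] oil [[521.15925801 151.24142687]] gauge top [[ 606.95429921 -209.37914825]] loupe [[ 563.38868584 -280.16822935]]
```

The rack and holder fits agree well across both cameras: the gap is about 16 mm, and the fixed jaw is on the oil bottle's side. Next comes a planning helper, starting with a wrist view over the holder on the way to the rack.

```bash
cat > plan.py <<'E'
import sys,numpy as np
from scipy.spatial.transform import Rotation as R
from cell import sensors
def plan(x,y,z,ydeg):
    s=sensors.state(); M=R.from_rotvec(s["ee_rot"]); a=np.radians(ydeg)
    Y=np.array([np.cos(a),np.sin(a),0]); Z=np.array([0,0,-1.]); T=R.from_matrix(np.c_[np.cross(Y,Z),Y,Z])
    d=M.inv().apply(np.array([x,y,z])-s["ee_pos"])/120; r=(M.inv()*T).as_rotvec()/np.radians(60)
    print("t",s["clock"],"pos",s["ee_pos"].round(1),"yawY",np.degrees(np.arctan2(*M.as_matrix()[[1,0],1])).round(2),"w",round(float(s["width"]),1),"F",s["wrist_force"].round(1))
    print("shift",d.round(4),"turn",r.round(4),"q",s["joint_positions"].round(2))
if __name__=="__main__": plan(*map(float,sys.argv[1:5]))
E
python3 plan.py 440 225 290 72.5
```

```text
t 0.1 pos [199.  538.9 168.9] yawY 69.73 w 93.9 F [ 0.1 -0.2  0.5]
shift [-2.7903 -1.7594 -1.0069] turn [-0.0015 -0.0002 -0.0462] q [ 1.1   0.28  1.51  0.    1.36 -0.12]
```

carry_out(
  steps=[
    [0, 0, -0.5, 0, 0, 0],
    [0, 0, -1, 0, 0, 0],
    [-0.5, -0.3, -1, 0, 0, 0],
    [-0.93, -0.586, -1, 0, 0, 0],
    [-0.93, -0.586, -1, 0, 0, 0],
  ],
  claw=0.4,
)

```text
clock: 0.72
ee_pos: [281.1, 432.1, 289.7]
ee_rot: [0.56, 3.091, -0.001]
wrist_force: [0.2, -0.2, -1.6]
width: 56.7
gripper_force: 0.0
```

carry_out(
  steps=[
    [-0.45, -0.29, 0, 0, 0, 0],
    [-0.93, -0.586, 0, 0, 0, 0],
    [-0.93, -0.586, 0, 0, 0, 0],
  ],
)

```text
clock: 1.1
ee_pos: [361.4, 328.3, 289.3]
ee_rot: [-0.56, -3.091, 0.001]
wrist_force: [0.1, -1.0, 0.8]
width: 56.7
gripper_force: 0.0
```

carry_out(
  steps=[
    [-0.45, -0.29, 0, 0, 0, 0],
    [-0.93, -0.586, 0, 0, 0, -0.046],
    [-0.93, -0.586, 0, 0, 0, -0.046],
    [-0.93, -0.586, 0, 0, 0, -0.046],
    [-0.93, -0.586, 0, 0, 0, -0.046],
  ],
)

```text
clock: 1.72
ee_pos: [439.1, 227.4, 289.6]
ee_rot: [-0.474, -3.105, -0.002]
wrist_force: [0.2, 0.5, 0.4]
width: 56.6
gripper_force: 0.0
```

```bash
python3 plan.py 609 -209 220 96.9
python3 - <<'E'
from cell import grab_frame
import cv2,pickle
f=grab_frame("wrist"); cv2.imwrite("pics/w1.png",f["image"]); pickle.dump(f,open("w1.pkl","wb"))
E
```

```text
t 1.725 pos [439.1 227.4 289.6] yawY 72.62 w 56.6 F [0.2 0.5 0.4]
shift [-2.438  -3.0479  0.5753] turn [ 0.001  -0.0008 -0.4046] q [ 0.34  0.11  1.43  0.    1.6  -0.93]
```

View pics/w1.png

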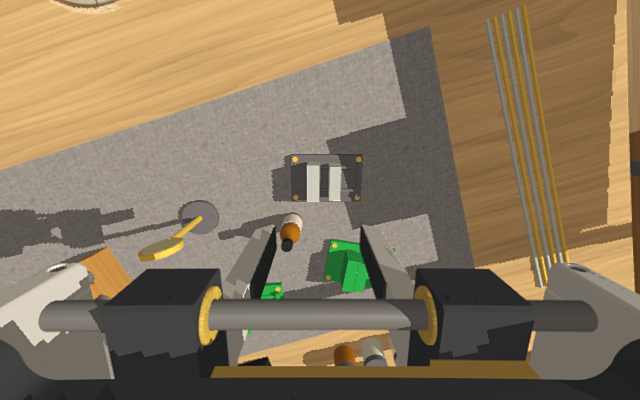

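The wrist view shows the holder squarely aligned, with the fixed jaw at about (313,183), the sliding jaw at (335,183), the oil bottle at (290,228) and the magnifier at (200,215). I'll enlarge the holder for exact corners.

Run:
```python
import cv2,pickle,numpy as np
from h import *
f=pickle.load(open("w1.pkl","rb")); im=f["image"][145:210,280:375]
cv2.imwrite("pics/w1c.png",cv2.resize(im,None,fx=8,fy=8,interpolation=cv2.INTER_CUBIC))
for q in([459.6,223.5,-.306],):
    L=[(30,0,58),(30,-20,58),(-30,-20,58),(-30,0,58),(28,16,58),(28,34,58),(-28,34,58),(-28,16,58),(42,75,12),(42,-50,12),(-42,-50,12),(-42,75,12)]
    print(((proj(f,place(L,*q))-[280,145]+.4)*8).round(0).tolist())
```

```text
[[319.0, 467.0], [221.0, 466.0], [219.0, 174.0], [320.0, 174.0], [397.0, 458.0], [485.0, 458.0], [492.0, 185.0], [401.0, 185.0], [650.0, 463.0], [95.0, 461.0], [87.0, 86.0], [667.0, 88.0]]
```

View pics/w1c.png

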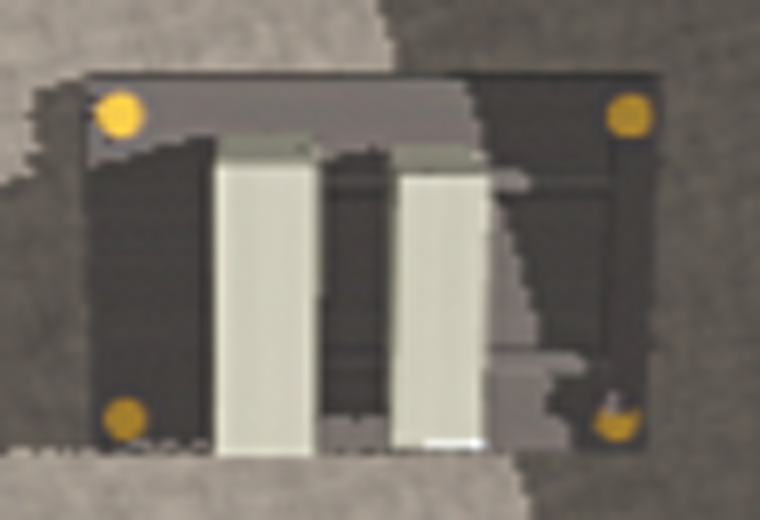

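The crop shows the fixed jaw top at x 215–318, y 163–456, and the sliding jaw at x 395–490, y 175–447. The wrist fit gives an independent estimate.

Run:
```python
from h import *
f=pickle.load(open("w1.pkl","rb"))
P=np.array([(316,456),(215,455),(215,163),(318,165),(393,445),(486,448),(492,175),(398,175),(648,452),(95,452),(87,75),(660,75)])/8.+[280,145]-.44
def e(p):
    x,y,th,q=p
    L=[(30,0,58),(30,-20,58),(-30,-20,58),(-30,0,58),(28,q,58),(28,q+18,58),(-28,q+18,58),(-28,q,58),(42,75,12),(42,-50,12),(-42,-50,12),(-42,75,12)]
    return (proj(f,place(L,x,y,th))-P).ravel()
r=least_squares(e,[459,223,-.3,15]); print(r.x,r.fun.round(1))
```

```text
[ 4.57174576e+02  2.23504445e+02 -3.04167735e-01  1.62670251e+01] [-0.   0.   0.3  0.1  0.  -0.  -0.2 -0.2  0.3  0.2 -0.2 -0.1 -0.2 -0.2
  0.1 -0.2  0.   0.1 -0.3  0.  -0.4  0.1  0.5  0.2]
```

carry_out(
  steps=[
    [-0.3, -0.38, 0, 0, 0, 0],
    [-0.61, -0.762, 0, 0, 0, 0],
    [-0.61, -0.762, 0, 0, 0, 0],
  ],
)

```text
clock: 2.15
ee_pos: [483.2, 114.5, 289.5]
ee_rot: [0.483, 3.104, -0.001]
wrist_force: [-0.1, 0.6, 0.2]
width: 56.7
gripper_force: 0.0
```

carry_out(
  steps=[
    [-0.3, -0.38, 0, 0, 0, 0],
    [-0.61, -0.762, 0, 0, 0, 0],
    [-0.61, -0.762, 0, 0, 0, 0],
  ],
)

```text
clock: 2.52
ee_pos: [525.7, 6.0, 289.1]
ee_rot: [-0.482, -3.104, 0.0]
wrist_force: [-0.6, 0.5, -0.3]
width: 56.6
gripper_force: 0.0
```

carry_out(
  steps=[
    [-0.3, -0.38, 0, 0, 0, 0],
    [-0.61, -0.762, 0, 0, 0, 0],
    [-0.61, -0.762, 0, 0, 0, 0],
  ],
)

```text
clock: 2.9
ee_pos: [568.1, -102.5, 288.7]
ee_rot: [-0.48, -3.104, -0.001]
wrist_force: [-0.4, 1.6, 0.2]
width: 56.5
gripper_force: 0.0
```

carry_out(
  steps=[
    [-0.3, -0.38, 0, 0, 0, -0.1],
    [-0.61, -0.762, 0.3, 0, 0, -0.25],
    [-0.61, -0.762, 0.575, 0, 0, -0.4046],
    [-0.61, -0.762, 0.575, 0, 0, -0.4046],
    [-0.61, -0.762, 0.575, 0, 0, -0.4046],
    [-0.61, -0.762, 0.575, 0, 0, -0.4046],
  ],
)

```text
clock: 3.65
ee_pos: [610.4, -210.1, 223.3]
ee_rot: [-0.186, 3.132, -0.002]
wrist_force: [-0.5, 0.1, 0.3]
width: 56.5
gripper_force: 0.0
```

```bash
python3 plan.py 609 -209 220 96.9
python3 - <<'E'
from cell import grab_frame
from h import *
f=grab_frame("wrist"); pickle.dump(f,open("w2.pkl","wb"))
c=proj(f,place([(85,28,46),(85,-28,46),(-85,-28,46),(-85,28,46)],554.2,-215.6,.121)); print(c)
x0,y0=np.maximum(c.min(0).astype(int)-12,0); x1,y1=c.max(0).astype(int)+12; print(x0,y0,x1,y1)
k=min(780/(x1-x0),580/(y1-y0)); k=int(k); print(k)
cv2.imwrite("pics/w2c.png",cv2.resize(f["image"][y0:y1,x0:x1],None,fx=k,fy=k,interpolation=cv2.INTER_CUBIC))
E
```

```text
t 3.65 pos [ 610.4 -210.1  223.3] yawY 96.8 w 56.5 F [-0.5  0.1  0.3]
shift [0.0107 0.0103 0.0273] turn [-0.0016  0.0034 -0.0017] q [-0.44  0.36  1.25  0.    1.53 -2.13]
[[338.49004425 198.00478728]
 [299.29342626 198.03932502]
 [296.71760162  68.49582995]
 [340.94650736  68.39631379]]
284 56 352 210
3
```

View pics/w2c.png

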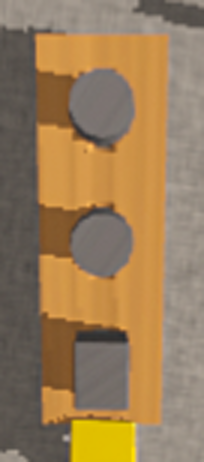

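The crop shows the block handle at the near end, its top at (76–129, 343–409) in the 3x crop, with the two round handles at (101,106) and (101,243). The yellow look-alike stands beyond the rack's end.

```bash
python3 - <<'E'
from h import *
f=pickle.load(open("w2.pkl","rb")); T=lambda a:np.array(a)/3.+[284,56]-.33
P=T([(162,424),(43,424),(38,35),(168,35)])
r=least_squares(lambda p:(proj(f,place([(85,28,46),(85,-28,46),(-85,-28,46),(-85,28,46)],*p))-P).ravel(),[554,-215,.12]); print(r.x,r.fun.round(1), place([(55,0,0)],*r.x))
G=T([(129,409),(76,409),(77,343),(129,343)])
r=least_squares(lambda p:(proj(f,place([(15,12,80),(15,-12,80),(-15,-12,80),(-15,12,80)],*p))-G).ravel(),[609,-209,.12]); print(r.x,r.fun.round(1))
E
python3 plan.py 608.5 -209.5 90 96.9
```

```text
[ 5.52997780e+02 -2.17029291e+02  1.18420264e-01] [-0.2  0.1  0.2  0.1 -0.5 -0.1  0.5 -0.1] [[ 607.61258822 -210.5313887     0.        ]]
[ 6.07278717e+02 -2.10435804e+02  1.15091746e-01] [ 0.4  0.5 -0.4  0.4 -0.8 -0.5  0.8 -0.4]
t 3.7 pos [ 610.3 -210.4  223.1] yawY 96.79 w 56.8 F [ 0.7 -0.  -0.6]
shift [0.0173 0.0112 1.1087] turn [-0.0016  0.0032 -0.0018] q [-0.44  0.36  1.25  0.    1.53 -2.13]
```

carry_out(
  steps=[
    [0.02, 0.008, 0.3, 0, 0, 0],
    [0.02, 0.008, 0.7, 0, 0, 0],
    [0.02, 0.008, 1, 0, 0, 0],
    [0.02, 0.008, 1, 0, 0, 0],
    [0.02, 0.008, 1, 0, 0, 0],
    [0.02, 0.008, 1, 0, 0, 0],
  ],
)

```text
clock: 4.45
ee_pos: [608.5, -211.4, 103.2]
ee_rot: [-0.185, 3.132, -0.003]
wrist_force: [-0.7, -0.7, 0.3]
width: 56.4
gripper_force: 0.0
```

```bash
python3 plan.py 608 -209.9 51 96.8
```

```text
t 4.45 pos [ 608.5 -211.4  103.2] yawY 96.76 w 56.4 F [-0.7 -0.7  0.3]
shift [0.0047 0.0136 0.4349] turn [-0.0022  0.0037 -0.0006] q [-0.44  0.42  1.46  0.    1.26 -2.13]
```

carry_out(
  steps=[
    [0.005, 0.013, 0.2, -0.002, 0.0034, 0],
    [0.005, 0.013, 0.433, -0.002, 0.0034, 0],
    [0.005, 0.013, 0.433, -0.002, 0.0034, 0],
    [0.005, 0.013, 0.433, -0.002, 0.0034, 0],
  ],
)

```text
clock: 4.95
ee_pos: [607.4, -209.8, 50.4]
ee_rot: [0.185, -3.135, -0.001]
wrist_force: [0.9, -0.3, -0.3]
width: 56.4
gripper_force: 0.0
```

carry_out(
  steps=[
    [0, 0, 0, 0, 0, 0],
    [0, 0, 0, 0, 0, 0],
    [0, 0, 0, 0, 0, 0],
    [0, 0, 0, 0, 0, 0],
    [0, 0, 0, 0, 0, 0],
    [0, 0, 0, 0, 0, 0],
  ],
  claw=0.85,
  newtons=20,
)

```text
clock: 5.7
ee_pos: [606.1, -209.2, 48.6]
ee_rot: [0.185, -3.132, -0.003]
wrist_force: [-0.1, -0.1, -0.1]
width: 14.1
gripper_force: 0.0
```

```bash
python3 plan.py 608 -209.9 51 96.8
```

```text
t 5.7 pos [ 606.1 -209.2   48.6] yawY 96.76 w 14.1 F [-0.1 -0.1 -0.1]
shift [-0.015  -0.0076 -0.02  ] turn [ 0.0022 -0.0035 -0.0006] q [-0.44  0.46  1.53 -0.    1.16 -2.13]
```

The fingers closed to 14 mm with no grip force, so they missed the handle. I'll look before moving.

Run:
```python
from cell import grab_frame
from h import *
f=grab_frame("wrist");g=grab_frame("scene"); pickle.dump((f,g),open("w3.pkl","wb"))
print(proj(g,[[606,-209,48.6],[608,-210,80]]), proj(f,[[606,-209,48.6],[608,-210,80]]))
a=cv2.resize(g["image"][140:270,180:300],None,fx=3.33,fy=3.33,interpolation=cv2.INTER_CUBIC)[:430,:400]
b=cv2.resize(f["image"],(400,250)); c=np.zeros((430,400,3),np.uint8); c[:250]=b
cv2.imwrite("pics/m.png",np.hstack([a,c]))
```

```text
[[236.06561375 214.55003788]
 [233.20409499 203.70714349]] [[317.86683062 221.56562483]
 [316.18606839 239.25077756]]
```

View pics/m.png

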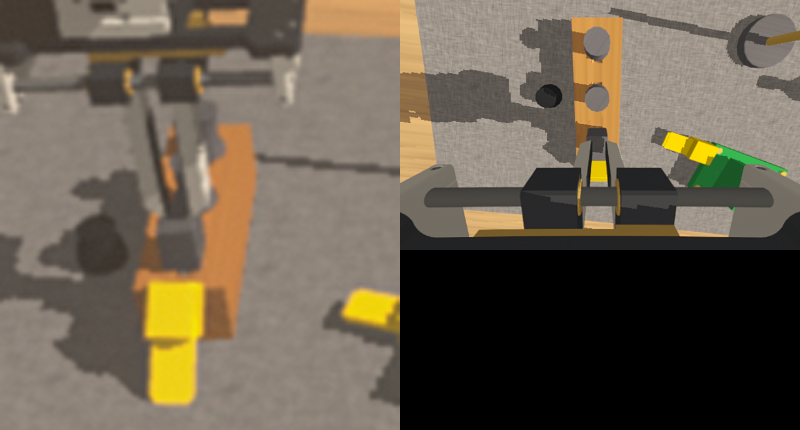

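The left half (scene) shows the handle unmoved at crop (182,235), with the fingers ending at about (165–205,212). The right half (wrist) shows the handle at (597,137) just ahead of the fingertips. I need a closer look to tell whether this is a height error or an x error.

Run:
```python
from h import *
f,g=pickle.load(open("w3.pkl","rb"))
C=lambda im,x,y,w,h,k:cv2.resize(im[y:y+h,x:x+w],None,fx=k,fy=k,interpolation=cv2.INTER_CUBIC)
cv2.imwrite("pics/m2.png",np.hstack([C(g["image"],205,165,57,80,7),C(f["image"],290,190,57,80,7)]))
B=place([(a,b,c) for c in(0,34) for a,b in((15,12),(15,-12),(-15,-12),(-15,12))],608,-209.9,.119,46)
print("scene",((proj(g,B)-[205,165])*7).round(0).tolist());print("wrist",((proj(f,B)-[290,190])*7+[399,0]).round(0).tolist())
P=np.array([[606.1,-209.2,48.6]]); print("tcp",(proj(g,P)-[205,165])*7,(proj(f,P)-[290,190])*7+[399,0])
```

```text
scene [[248.0, 390.0], [167.0, 392.0], [181.0, 326.0], [260.0, 324.0], [233.0, 303.0], [150.0, 305.0], [164.0, 240.0], [245.0, 237.0]]
wrist [[686.0, 349.0], [483.0, 349.0], [479.0, 104.0], [689.0, 104.0], [702.0, 483.0], [465.0, 483.0], [460.0, 202.0], [706.0, 202.0]]
tcp [[216.72746055 347.03721501]] [[592.22754207 221.58546979]]
```

View pics/m2.png

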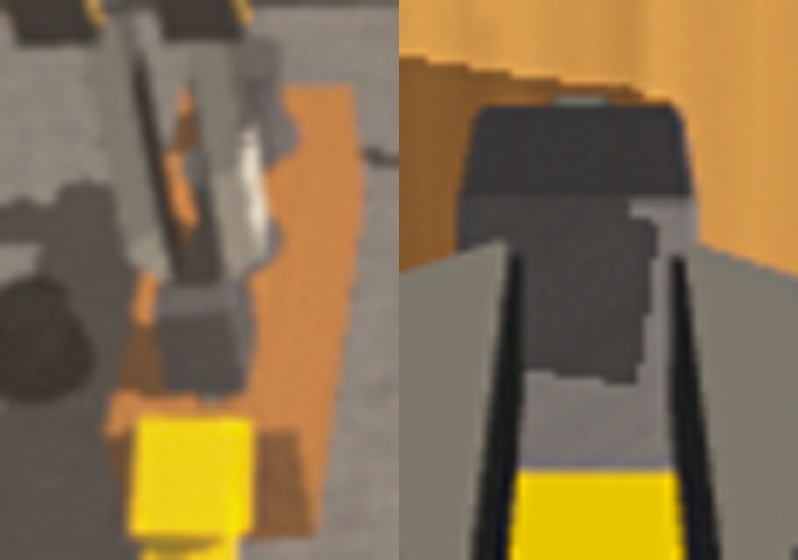

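The fingers lie above the handle, whose top shows between them exactly where predicted. So the real fingertips are about 30 mm higher than the reported TCP, although x and y agree. I'll check the tool data.

Run:
```python
from cell import manip
print([ (a,getattr(manip,a)) for a in dir(manip) if not a.startswith('_')])
from h import *
f,g=pickle.load(open("w3.pkl","rb"))
# finger end edges seen: scene row ~275 (crop) -> end z for the camera-side pad edge x+8 ; wrist row ~248 for robot-side edge x-8
from scipy.optimize import brentq
print(brentq(lambda z:(proj(g,[614,-209.2,z])[0,1]-165)*7-278,20,150), brentq(lambda z:(proj(f,[598,-209.2,z])[0,1]-190)*7-248,20,120))
w=pickle.load(open("w1.pkl","rb")); 
print(brentq(lambda z:proj(w,[439.1-8*.954,227.4+8*.3,z])[0,1]-228,200,400))
```

```text
[('PlanningError', <class 'cell.PlanningError'>), ('tcp_to_grasp', 18.8)]
82.3816776333164 79.02954741046044
324.97572377058606
```

All three estimates put the real fingertips 30–35 mm behind the reported TCP, so I'll add about 32 mm to reported heights. Now I open, go down in stages and watch the force.

carry_out(
  steps=[
    [0, 0, 0, 0, 0, 0],
    [0, 0, 0, 0, 0, 0],
    [0, 0, 0, 0, 0, 0],
    [0, 0, 0, 0, 0, 0],
  ],
  claw=0.4,
)

```text
clock: 6.3
ee_pos: [606.1, -209.2, 48.7]
ee_rot: [0.185, -3.132, -0.003]
wrist_force: [-0.1, -0.4, -0.6]
width: 50.5
gripper_force: 0.0
```

carry_out(
  steps=[
    [-0.015, -0.007, 0.08, 0, 0, 0],
    [-0.015, -0.007, 0.16, 0, 0, 0],
    [-0.015, -0.007, 0.24, 0, 0, 0],
    [-0.015, -0.007, 0.24, 0, 0, 0],
    [-0.015, -0.007, 0.24, 0, 0, 0],
  ],
)

```text
clock: 6.92
ee_pos: [608.0, -209.8, 19.8]
ee_rot: [0.185, -3.133, -0.003]
wrist_force: [-0.0, 0.4, 1.2]
width: 56.5
gripper_force: 0.0
```

```bash
python3 plan.py 608 -209.9 19 96.8
python3 - <<'E'
from cell import grab_frame
from h import *
g=grab_frame("scene"); pickle.dump(g,open("s4.pkl","wb"))
E
```

```text
t 6.925 pos [ 608.  -209.8   19.8] yawY 96.76 w 56.5 F [-0.   0.4  1.2]
shift [ 0.     -0.0005  0.0069] turn [ 0.0021 -0.0033 -0.0006] q [-0.44  0.49  1.56 -0.    1.1  -2.13]
```

Reported z is 19.8 (tips at about 52) with no contact force. Now I grip.

carry_out(
  steps=[
    [0, 0, 0, 0, 0, 0],
    [0, 0, 0, 0, 0, 0],
    [0, 0, 0, 0, 0, 0],
    [0, 0, 0, 0, 0, 0],
    [0, 0, 0, 0, 0, 0],
    [0, 0, 0, 0, 0, 0],
  ],
  claw=0.9,
  newtons=20,
)

```text
clock: 7.72
ee_pos: [608.0, -210.0, 20.0]
ee_rot: [0.185, -3.133, -0.003]
wrist_force: [-0.3, -0.2, 1.5]
width: 24.2
gripper_force: 20.0
```

```bash
python3 plan.py 608 -209.9 110 96.8
```

```text
t 7.725 pos [ 608. -210.   20.] yawY 96.76 w 24.2 F [-0.3 -0.2  1.5]
shift [ 0.0023  0.0019 -0.7499] turn [ 0.0018 -0.0032 -0.0006] q [-0.44  0.49  1.56 -0.    1.1  -2.13]
```

The grip is good at 24.2 mm and 20 N, so the gauge underside is at reported z + 26. Lift.

carry_out(
  steps=[
    [0, 0, -0.1, 0, 0, 0],
    [0, 0, -0.3, 0, 0, 0],
    [0, 0, -0.5, 0, 0, 0],
    [0, 0, -0.75, 0, 0, 0],
    [0, 0, -1, 0, 0, 0],
    [0, 0, -1, 0, 0, 0],
  ],
)

```text
clock: 8.48
ee_pos: [610.1, -210.6, 142.8]
ee_rot: [-0.185, 3.135, -0.001]
wrist_force: [0.7, -0.9, -2.5]
width: 24.1
gripper_force: 20.0
```

carry_out(
  steps=[
    [0, 0, -0.5, 0, 0, 0],
    [0, 0, -0.85, 0, 0, 0.002],
    [0, 0, -0.85, 0, 0, 0.1],
    [0, 0, -0.85, 0, 0, 0.25],
    [0, 0, -0.85, 0, 0, 0.404],
    [0, 0, -0.85, 0, 0, 0.404],
    [0, 0, -0.85, 0, 0, 0.404],
  ],
)

```text
clock: 9.35
ee_pos: [608.4, -210.0, 240.9]
ee_rot: [-0.473, -3.1, -0.003]
wrist_force: [-0.2, 0.3, -1.9]
width: 23.7
gripper_force: 20.0
```

```bash
python3 plan.py 460.5 230.2 240 72.52
```

```text
t 9.35 pos [ 608.4 -210.   240.9] yawY 72.65 w 23.7 F [-0.2  0.3 -1.9]
shift [2.2696 3.1338 0.0231] turn [ 0.0008 -0.0055  0.0022] q [-0.44  0.36  1.21  0.    1.58 -1.71]
```

carry_out(
  steps=[
    [0.28, 0.38, 0, 0, 0, 0],
    [0.567, 0.783, 0, 0, 0, 0],
    [0.567, 0.783, 0, 0, 0, 0],
  ],
)

```text
clock: 9.72
ee_pos: [570.4, -96.3, 242.7]
ee_rot: [-0.467, -3.102, -0.004]
wrist_force: [-1.1, -1.0, -1.5]
width: 24.2
gripper_force: 20.0
```

carry_out(
  steps=[
    [0.28, 0.38, 0, 0, 0, 0],
    [0.567, 0.783, 0, 0, 0, 0],
    [0.567, 0.783, 0, 0, 0, 0],
  ],
)

```text
clock: 10.1
ee_pos: [534.3, 12.6, 242.9]
ee_rot: [-0.468, -3.102, -0.003]
wrist_force: [0.6, -0.5, -1.8]
width: 23.5
gripper_force: 20.0
```

carry_out(
  steps=[
    [0.28, 0.38, 0, 0, 0, 0],
    [0.567, 0.783, 0, 0, 0, 0],
    [0.567, 0.783, 0, 0, 0, 0],
  ],
)

```text
clock: 10.48
ee_pos: [498.3, 121.9, 243.0]
ee_rot: [-0.469, -3.103, -0.003]
wrist_force: [-0.5, -0.4, -1.5]
width: 23.9
gripper_force: 20.0
```

carry_out(
  steps=[
    [0.28, 0.38, 0, 0, 0, 0],
    [0.567, 0.783, 0.02, 0, -0.005, 0.002],
    [0.567, 0.783, 0.02, 0, -0.005, 0.002],
    [0.567, 0.783, 0.02, 0, -0.005, 0.002],
    [0.567, 0.783, 0.02, 0, -0.005, 0.002],
  ],
)

```text
clock: 11.1
ee_pos: [463.2, 228.1, 240.7]
ee_rot: [0.484, 3.102, -0.001]
wrist_force: [-0.6, 0.3, -1.7]
width: 23.9
gripper_force: 20.0
```

```bash
python3 plan.py 460.5 230.2 125 72.52
```

```text
t 11.1 pos [463.2 228.1 240.7] yawY 72.27 w 23.9 F [-0.6  0.3 -1.7]
shift [0.0288 0.0099 0.9642] turn [-0.0003  0.0018 -0.0042] q [ 0.32  0.15  1.49 -0.    1.49 -0.94]
```

carry_out(
  steps=[
    [0, 0, 0, 0, 0, 0],
    [0.01, 0.01, 0.4, 0, 0, -0.002],
    [0.01, 0.01, 0.8, 0, 0, -0.002],
    [0.01, 0.01, 0.95, 0, 0, -0.002],
    [0.01, 0.01, 0.95, 0, 0, -0.002],
    [0.01, 0.01, 0.95, 0, 0, -0.002],
  ],
)

```text
clock: 11.85
ee_pos: [462.6, 231.5, 127.9]
ee_rot: [0.478, 3.102, 0.002]
wrist_force: [1.0, 0.7, -1.9]
width: 24.1
gripper_force: 20.0
```

```bash
python3 plan.py 460.5 230.2 80 72.52
python3 - <<'E'
from cell import grab_frame
from h import *
f=grab_frame("wrist"); g=grab_frame("scene"); pickle.dump((f,g),open("w5.pkl","wb"))
E
```

```text
t 11.85 pos [462.6 231.5 127.9] yawY 72.49 w 24.1 F [ 1.   0.7 -1.9]
shift [ 0.0147 -0.0161  0.3992] turn [ 0.0017  0.0028 -0.0006] q [ 0.33  0.22  1.7  -0.    1.23 -0.94]
```

carry_out(
  steps=[
    [0.015, -0.016, 0.1, 0, 0.002, 0],
    [0.015, -0.016, 0.3, 0, 0.002, 0],
    [0.015, -0.016, 0.38, 0, 0.002, 0],
    [0.015, -0.016, 0.38, 0, 0.002, 0],
    [0.015, -0.016, 0.38, 0, 0.002, 0],
    [0.015, -0.016, 0.38, 0, 0.002, 0],
  ],
)

```text
clock: 12.7
ee_pos: [459.7, 230.5, 81.9]
ee_rot: [0.477, 3.105, 0.002]
wrist_force: [0.1, 0.3, -1.1]
width: 23.4
gripper_force: 20.0
```

```bash
python3 plan.py 460.5 230.2 34 72.52
python3 - <<'E'
from cell import grab_frame
from h import *
f=grab_frame("wrist"); g=grab_frame("scene"); pickle.dump((f,g),open("w6.pkl","wb"))
C=lambda im,x,y,w,h,k:cv2.resize(im[y:y+h,x:x+w],None,fx=k,fy=k,interpolation=cv2.INTER_CUBIC)
print(proj(g,[[460,230,58],[460,230,82]]),proj(f,[[460,230,58]]))
cv2.imwrite("pics/p6.png",np.hstack([C(g["image"],400,130,80,85,5),C(f["image"],280,160,80,85,5)]))
E
```

```text
t 12.7 pos [459.7 230.5  81.9] yawY 72.53 w 23.4 F [ 0.1  0.3 -1.1]
shift [-0.0067 -0.0013  0.3993] turn [0.0014 0.0003 0.0002] q [ 0.33  0.25  1.77  0.    1.12 -0.94]
[[441.07923898 178.32915571]
 [442.78642966 169.67103188]] [[317.78722511 212.72471639]]
```

carry_out(
  steps=[
    [-0.004, 0, 0.05, 0, 0, 0],
    [-0.004, 0, 0.12, 0, 0, 0],
    [-0.004, 0, 0.2, 0, 0, 0],
    [-0.004, 0, 0.3, 0, 0, 0],
    [-0.004, 0, 0.3, 0, 0, 0],
  ],
)

```text
clock: 13.42
ee_pos: [458.4, 229.8, 43.8]
ee_rot: [-0.477, -3.102, 0.001]
wrist_force: [0.0, -0.1, -2.2]
width: 23.7
gripper_force: 20.0
```

```bash
python3 plan.py 460.5 230.2 32 72.52
```

```text
t 13.425 pos [458.4 229.8  43.8] yawY 72.52 w 23.7 F [ 0.  -0.1 -2.2]
shift [-0.0163  0.0091  0.0979] turn [-0.0012 -0.0033  0.    ] q [ 0.33  0.29  1.83  0.    1.03 -0.94]
```

carry_out(
  steps=[
    [-0.012, 0.008, 0.03, 0, 0, 0],
    [-0.012, 0.008, 0.06, 0, 0, 0],
    [-0.012, 0.008, 0.075, 0, 0, 0],
    [-0.012, 0.008, 0.075, 0, 0, 0],
  ],
)

```text
clock: 13.92
ee_pos: [461.1, 230.6, 36.2]
ee_rot: [-0.477, -3.104, -0.001]
wrist_force: [-0.2, -0.1, -2.0]
width: 24.0
gripper_force: 20.0
```

carry_out(
  steps=[
    [0, 0, 0.008, 0, 0, 0],
    [0, 0, 0.016, 0, 0, 0],
    [0, 0, 0.016, 0, 0, 0],
  ],
)

```text
clock: 14.3
ee_pos: [461.1, 230.7, 34.3]
ee_rot: [-0.477, -3.104, -0.001]
wrist_force: [0.2, -0.3, -1.4]
width: 23.8
gripper_force: 20.0
```

```bash
python3 plan.py 460.5 230.2 32 72.52
```

```text
t 14.3 pos [461.1 230.7  34.3] yawY 72.52 w 23.8 F [ 0.2 -0.3 -1.4]
shift [ 0.0039 -0.0052  0.0188] turn [ 0.0005 -0.0009  0.0001] q [ 0.33  0.3   1.83  0.    1.   -0.94]
```

carry_out(
  steps=[
    [0, 0, 0.008, 0, 0, 0],
    [0, 0, 0.012, 0, 0, 0],
    [0, 0, 0.012, 0, 0, 0],
  ],
)

```text
clock: 14.68
ee_pos: [461.2, 230.6, 32.8]
ee_rot: [-0.477, -3.104, -0.001]
wrist_force: [0.4, 0.8, -1.5]
width: 24.1
gripper_force: 20.0
```

carry_out(
  steps=[
    [0, 0, 0.006, 0, 0, 0],
    [0, 0, 0.006, 0, 0, 0],
  ],
)

```text
clock: 14.92
ee_pos: [461.3, 230.7, 32.2]
ee_rot: [-0.477, -3.105, -0.001]
wrist_force: [-0.5, -0.7, 0.3]
width: 24.0
gripper_force: 20.0
```

carry_out(
  steps=[
    [0, 0, 0.005, 0, 0, 0],
    [0, 0, 0.005, 0, 0, 0],
  ],
)

```text
clock: 15.18
ee_pos: [461.4, 230.7, 32.2]
ee_rot: [-0.477, -3.105, -0.001]
wrist_force: [-1.5, -1.5, 4.6]
width: 23.8
gripper_force: 20.0
```

The handle is seated on the jaw tops at reported z 32.2, and the force has changed from -1.5 to +4.6 N. Release and rise.

carry_out(
  steps=[
    [0, 0, 0, 0, 0, 0],
    [0, 0, 0, 0, 0, 0],
    [0, 0, 0, 0, 0, 0],
    [0, 0, 0, 0, 0, 0],
  ],
  claw=0.5,
)

```text
clock: 15.68
ee_pos: [461.2, 230.6, 31.3]
ee_rot: [-0.477, -3.104, -0.001]
wrist_force: [0.2, -0.3, -0.2]
width: 47.2
gripper_force: 0.0
```

carry_out(
  steps=[
    [0, 0, -0.1, 0, 0, 0],
    [0, 0, -0.3, 0, 0, 0],
    [0, 0, -0.6, 0, 0, 0],
    [0, 0, -1, 0, 0, 0],
    [0, 0, -1, 0, 0, 0],
    [0, 0, -1, 0, 0, 0],
  ],
)

```text
clock: 16.42
ee_pos: [460.9, 230.4, 151.5]
ee_rot: [-0.477, -3.104, -0.001]
wrist_force: [-0.4, -0.7, -0.1]
width: 47.1
gripper_force: 0.0
```

```bash
python3 plan.py 460.5 230.2 32 72.52;python3 - <<'E'
from cell import grab_frame
from h import *
f=grab_frame("wrist"); g=grab_frame("scene"); t=grab_frame("top"); pickle.dump((f,g,t),open("w7.pkl","wb"))
C=lambda im,x,y,w,h,k:cv2.resize(im[y:y+h,x:x+w],None,fx=k,fy=k,interpolation=cv2.INTER_CUBIC)
c=proj(f,[[460,230,75]])[0].astype(int); d=proj(g,[[460,230,60]])[0].astype(int); print(c,d)
cv2.imwrite("pics/p7.png",np.hstack([C(g["image"],d[0]-40,d[1]-45,80,90,5),C(f["image"],c[0]-40,c[1]-60,80,90,5)]))
E
```

```text
t 16.425 pos [460.9 230.4 151.5] yawY 72.53 w 47.1 F [-0.4 -0.7 -0.1]
shift [ 0.0015 -0.0032  0.9961] turn [ 0.0004 -0.0009  0.0001] q [ 0.33  0.2   1.66  0.    1.29 -0.94]
[317 196] [441 177]
```

View pics/p7.png

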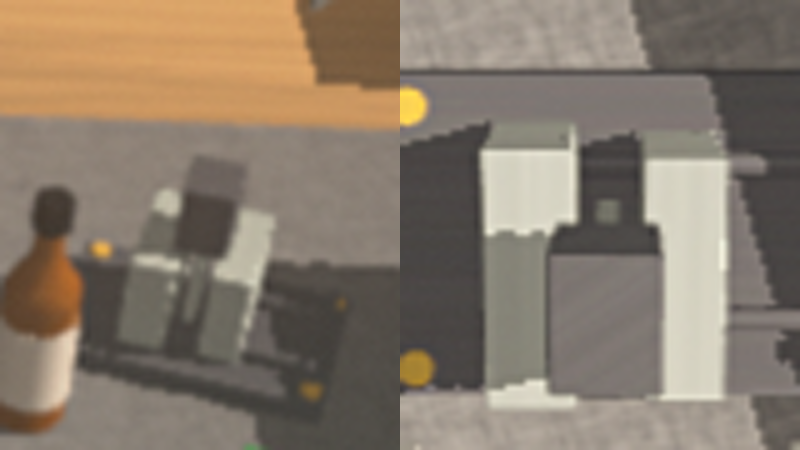

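The gauge stands upright on both jaws (wrist crop (607,325)) with the gap still open. Next, its position relative to the jaws from this picture.

Run:
```python
from h import *
f,g,t=pickle.load(open("w7.pkl","rb")); T=lambda a:(np.array(a)-[400,0])/5.+[277,136]-.4
P=T([(578,150),(482,150),(490,405),(645,158),(727,158),(722,398)])
def L(q): return [(-30,0,58),(-30,-20,58),(30,-20,58),(-28,q,58),(-28,q+18,58),(28,q+18,58)]
r=least_squares(lambda p:(proj(f,place(L(p[3]),*p[:3]))-P).ravel(),[458,223,-.3,16]); print(r.x,r.fun.round(1))
G=T([(551,255),(660,255),(664,397),(551,397)])
s=least_squares(lambda p:(proj(f,place([(-15,-12,92),(-15,12,92),(15,12,92),(15,-12,92)],*p))-G).ravel(),[460,230,-.3]); print(s.x,s.fun.round(1))
x,y,th,q=r.x; d=s.x[:2]-[x,y]; print("local",d[0]*np.cos(th)+d[1]*np.sin(th),-d[0]*np.sin(th)+d[1]*np.cos(th))
H=np.array([458.4,223.5]);c,sn=np.cos(-.305),np.sin(-.305)
for l in((0,60),(0,45),(0,34)): print(l,H+[c*l[0]-sn*l[1],sn*l[0]+c*l[1]])
```

```text
[ 4.57351876e+02  2.24220774e+02 -3.03780013e-01  1.50261808e+01] [-0.4 -0.4  0.4 -0.4  0.   0.8 -0.  -0.2  0.1 -0.2 -0.   0.5]
[ 4.60351090e+02  2.30246568e+02 -2.95396267e-01] [-1.2 -0.1  1.3 -0.3  0.4  0.1 -0.6  0.3]
local 1.0593966378119202 6.647040623593033
(0, 60) [476.41759051 280.73081715]
(0, 45) [471.91319288 266.42311287]
(0, 34) [468.60996796 255.93079639]
```

The gauge sits at local (1, 6.6) mm with a gap of about 15.5 mm. I'll turn a quarter so the finger sides push, and close the fingers.

carry_out(
  steps=[
    [0, 0, -0.3, 0, 0, 0.15],
    [0, 0.1, -0.3, 0, 0, 0.3],
    [0, 0.2, -0.3, 0, 0, 0.45],
    [0, 0.3, -0.3, 0, 0, 0.6],
    [0, 0.4, -0.3, 0, 0, 0.75],
    [0, 0.4, -0.3, 0, 0, 0.75],
  ],
  claw=1,
)

```text
clock: 17.32
ee_pos: [475.2, 276.5, 186.2]
ee_rot: [-1.624, -2.686, 0.003]
wrist_force: [-0.2, -0.3, 0.3]
width: 0.8
gripper_force: 0.0
```

carry_out(
  steps=[
    [0, 0, 0, 0, 0, 0.15],
    [0, 0, 0, 0, 0, 0.3],
    [0, 0, 0, 0, 0, 0.45],
    [0, 0, 0, 0, 0, 0.6],
    [0, 0, 0, 0, 0, 0.75],
    [0, 0, 0, 0, 0, 0.75],
  ],
)

```text
clock: 18.08
ee_pos: [475.2, 275.7, 186.9]
ee_rot: [-2.529, -1.862, 0.003]
wrist_force: [-0.2, -0.8, 0.2]
width: 0.5
gripper_force: 0.0
```

```bash
python3 plan.py 475 277.5 80 -17.48
```

```text
t 18.075 pos [475.2 275.7 186.9] yawY -17.27 w 0.5 F [-0.2 -0.8  0.2]
shift [ 0.0148 -0.0046  0.8912] turn [-0.0019  0.0006  0.0036] q [0.4  0.23 1.53 0.   1.39 0.7 ]
```

carry_out(
  steps=[
    [0.014, -0.004, 0.3, 0, 0, 0.0036],
    [0.014, -0.004, 0.7, 0, 0, 0.0036],
    [0.014, -0.004, 0.89, 0, 0, 0.0036],
    [0.014, -0.004, 0.89, 0, 0, 0.0036],
    [0.014, -0.004, 0.89, 0, 0, 0.0036],
  ],
)

```text
clock: 18.7
ee_pos: [476.5, 278.4, 81.6]
ee_rot: [-2.535, -1.855, -0.002]
wrist_force: [0.8, 0.4, 0.8]
width: 0.3
gripper_force: 0.0
```

carry_out(
  steps=[
    [0, 0, 0.2, 0, 0, 0],
    [0, 0, 0.4, 0, 0, 0],
    [0, 0, 0.58, 0, 0, 0],
    [0, 0, 0.58, 0, 0, 0],
    [0, 0, 0.58, 0, 0, 0],
  ],
)

```text
clock: 19.32
ee_pos: [477.0, 278.8, 12.7]
ee_rot: [-2.536, -1.854, -0.004]
wrist_force: [-0.2, 0.6, 0.1]
width: 0.6
gripper_force: 0.0
```

```bash
python3 plan.py 471.7 266.7 9 -17.48
cat >> h.py <<'E'
def loc(p,hx=458.1,hy=223.7,th=-.305):
    d=np.array(p[:2])-[hx,hy]; return d[0]*np.cos(th)+d[1]*np.sin(th),-d[0]*np.sin(th)+d[1]*np.cos(th)
E
python3 -c "
from h import *;from cell import sensors
print(loc(sensors.state()['ee_pos']))"
```

```text
t 19.325 pos [477.  278.8  12.7] yawY -17.66 w 0.6 F [-0.2  0.6  0.1]
shift [-0.1094 -0.0116  0.0306] turn [ 0.0012 -0.0023 -0.003 ] q [0.4  0.37 1.79 0.   0.98 0.71]
(np.float64(1.4860029575526603), np.float64(58.21501896917357))
```

carry_out(
  steps=[
    [-0.05, -0.01, 0.02, 0, 0, -0.002],
    [-0.1, -0.01, 0.02, 0, 0, -0.002],
    [-0.1, -0.01, 0.02, 0, 0, -0.002],
  ],
)

```text
clock: 19.7
ee_pos: [470.7, 266.6, 9.1]
ee_rot: [-2.534, -1.855, -0.0]
wrist_force: [-0.0, 0.9, 0.8]
width: 0.5
gripper_force: 0.0
```

carry_out(
  steps=[
    [-0.02, 0, 0, 0, 0, 0],
    [-0.04, 0, 0, 0, 0, 0],
    [-0.04, 0, 0, 0, 0, 0],
  ],
)

```text
clock: 20.08
ee_pos: [470.3, 264.3, 9.1]
ee_rot: [-2.534, -1.853, -0.005]
wrist_force: [0.3, 5.7, 0.8]
width: 0.3
gripper_force: 2.6
```

```bash
python3 plan.py 471.7 266.7 9 -17.48; python3 -c "
from h import *;from cell import sensors
print(loc(sensors.state()['ee_pos']))"
```

```text
t 20.075 pos [470.3 264.3   9.1] yawY -17.63 w 0.3 F [0.3 5.7 0.8]
shift [0.0229 0.0053 0.0007] turn [-0.0002 -0.0039 -0.0025] q [0.38 0.36 1.82 0.   0.96 0.69]
(np.float64(-0.5833319439519649), np.float64(42.35210593288427))
```

carry_out(
  steps=[
    [-0.015, 0, 0, 0, 0, 0],
    [-0.03, 0, 0, 0, 0, 0],
    [-0.045, 0, 0, 0, 0, 0],
    [-0.06, 0, 0, 0, 0, 0],
  ],
)

```text
clock: 20.58
ee_pos: [468.2, 257.6, 9.0]
ee_rot: [-2.533, -1.853, -0.005]
wrist_force: [1.2, 6.8, 0.6]
width: 0.7
gripper_force: 2.9
```

```bash
python3 plan.py 467.4 253.3 9 -17.48; python3 -c "
from h import *;from cell import sensors
print(loc(sensors.state()['ee_pos']))"
```

```text
t 20.575 pos [468.2 257.6   9. ] yawY -17.62 w 0.7 F [1.2 6.8 0.6]
shift [-0.0362  0.0048  0.0002] turn [-0.0002 -0.0041 -0.0024] q [0.37 0.36 1.83 0.   0.95 0.68]
(np.float64(-0.5877319430020851), np.float64(35.375207048484874))
```

carry_out(
  steps=[
    [-0.01, 0, 0, 0, 0, 0],
    [-0.018, 0, 0, 0, 0, 0],
  ],
)

```text
clock: 20.82
ee_pos: [467.5, 255.6, 9.1]
ee_rot: [-2.533, -1.853, -0.005]
wrist_force: [0.3, 5.9, -1.5]
width: 0.3
gripper_force: 2.9
```

carry_out(
  steps=[
    [-0.006, 0, 0, 0, 0, 0],
    [-0.006, 0, 0, 0, 0, 0],
  ],
)

```text
clock: 21.08
ee_pos: [467.4, 255.2, 9.0]
ee_rot: [-2.533, -1.853, -0.006]
wrist_force: [1.4, 6.8, -2.1]
width: 0.3
gripper_force: 3.2
```

carry_out(
  steps=[
    [-0.005, 0, 0, 0, 0, 0],
    [-0.005, 0, 0, 0, 0, 0],
  ],
)

```text
clock: 21.32
ee_pos: [467.4, 255.1, 9.1]
ee_rot: [-2.533, -1.852, -0.007]
wrist_force: [1.0, 7.1, -1.9]
width: 0.5
gripper_force: 3.7
```

carry_out(
  steps=[
    [-0.005, 0, 0, 0, 0, 0],
    [-0.005, 0, 0, 0, 0, 0],
  ],
)

```text
clock: 21.58
ee_pos: [467.4, 255.1, 9.1]
ee_rot: [-2.533, -1.851, -0.009]
wrist_force: [0.6, 8.6, -1.6]
width: 0.6
gripper_force: 4.3
```

carry_out(
  steps=[
    [-0.005, 0, 0, 0, 0, 0],
    [-0.005, 0, 0, 0, 0, 0],
  ],
)

```text
clock: 21.82
ee_pos: [467.4, 255.1, 9.1]
ee_rot: [-2.533, -1.851, -0.01]
wrist_force: [1.6, 9.8, -2.9]
width: 0.7
gripper_force: 5.0
```

carry_out(
  steps=[
    [-0.005, 0, 0, 0, 0, 0],
    [-0.005, 0, 0, 0, 0, 0],
  ],
)

```text
clock: 22.08
ee_pos: [467.4, 255.1, 9.1]
ee_rot: [-2.533, -1.85, -0.011]
wrist_force: [1.3, 11.3, -2.8]
width: 0.6
gripper_force: 5.7
```

The tool has stalled at y 255.1 while the force rises steadily, so the blade is nipped. I'll press somewhat harder to make sure, then measure.

carry_out(
  steps=[
    [-0.01, 0, 0, 0, 0, 0],
    [-0.02, 0, 0, 0, 0, 0],
    [-0.03, 0, 0, 0, 0, 0],
    [-0.03, 0, 0, 0, 0, 0],
  ],
)

```text
clock: 22.58
ee_pos: [467.5, 255.3, 9.2]
ee_rot: [-2.532, -1.845, -0.02]
wrist_force: [2.2, 19.6, -8.3]
width: 1.1
gripper_force: 9.8
```

Run:
```python
from cell import grab_frame,sensors
from h import *
f=grab_frame("wrist"); g=grab_frame("scene"); t=grab_frame("top"); pickle.dump((f,g,t),open("w8.pkl","wb"))
s=sensors.state(); print(s["ee_pos"],s["wrist_force"],loc(s["ee_pos"]))
# brightness profile across jaw tops, along holder y at local x=-22 and +22, in wrist & top pictures
for n,im in(("wrist",f),("top",t)):
  for lx in(-24,-20):
    ys=np.arange(-30,50,1.); P=proj(im,place([(lx,y,58) for y in ys],458.1,223.7,-.305)).astype(np.float32)
    v=cv2.remap(cv2.cvtColor(im["image"],6).astype(np.float32),P[:,0][None],P[:,1][None],1)[0]
    print(n,lx,[int(a) for a in v])
```

```text
[467.56428533 255.25245203   9.24734366] [ 1.27652303 20.19349588 -6.95106409] (np.float64(-0.44750628693868144), np.float64(32.938270511277445))
wrist -24 [67, 67, 67, 67, 67, 67, 66, 66, 67, 67, 68, 67, 67, 68, 87, 98, 97, 97, 97, 93, 74, 66, 67, 66, 66, 67, 66, 67, 66, 67, 66, 66, 66, 67, 67, 66, 66, 66, 66, 66, 66, 66, 67, 66, 65, 63, 107, 203, 200, 199, 197, 196, 215, 206, 193, 194, 197, 196, 197, 196, 197, 197, 198, 197, 194, 183, 163, 132, 118, 109, 110, 111, 112, 112, 113, 113, 113, 113, 113, 114]
wrist -20 [67, 67, 67, 68, 68, 67, 67, 67, 67, 67, 67, 67, 66, 69, 88, 96, 96, 96, 97, 91, 72, 65, 67, 66, 67, 66, 66, 66, 66, 66, 66, 67, 67, 66, 66, 67, 66, 66, 66, 66, 66, 65, 66, 66, 66, 63, 109, 203, 200, 199, 198, 197, 215, 200, 193, 195, 198, 196, 196, 196, 196, 195, 196, 196, 195, 199, 198, 197, 199, 201, 140, 109, 112, 113, 112, 112, 112, 111, 110, 111]
top -24 [89, 86, 83, 82, 80, 81, 86, 91, 104, 123, 141, 154, 166, 176, 176, 177, 177, 177, 177, 178, 178, 179, 179, 180, 180, 178, 175, 170, 162, 150, 134, 119, 104, 111, 126, 142, 154, 165, 172, 173, 174, 174, 174, 175, 175, 174, 173, 173, 173, 170, 161, 152, 133, 108, 81, 61, 46, 33, 32, 32, 33, 34, 34, 35, 36, 37, 37, 37, 36, 35, 34, 33, 31, 28, 25, 21, 18, 19, 20, 20]
top -20 [72, 74, 76, 77, 78, 79, 81, 91, 104, 118, 136, 153, 164, 171, 176, 177, 176, 176, 176, 177, 178, 178, 178, 178, 177, 176, 172, 167, 163, 148, 135, 123, 116, 109, 116, 133, 152, 162, 168, 174, 174, 173, 174, 173, 172, 171, 171, 171, 169, 164, 159, 139, 117, 97, 71, 49, 34, 33, 32, 33, 34, 34, 34, 34, 34, 35, 35, 36, 36, 36, 36, 34, 32, 27, 22, 17, 18, 20, 21, 22]
```

The top-view profile gives an overall jaw width of 42–43 mm, so the gap is about 5 mm and the blade is nipped. I back off, rise, and look down on the gauge.

carry_out(
  steps=[
    [0.04, 0, 0, 0, 0, 0],
    [0.08, 0, 0, 0, 0, 0],
    [0.15, 0, 0, 0, 0, 0],
    [0.22, 0, 0, 0, 0, 0],
    [0.22, 0, 0, 0, 0, 0],
  ],
)

```text
clock: 23.35
ee_pos: [472.8, 272.8, 8.7]
ee_rot: [-2.533, -1.856, 0.0]
wrist_force: [-0.8, 0.5, 0.4]
width: 0.3
gripper_force: 0.0
```

carry_out(
  steps=[
    [0, 0, -0.3, 0, 0, 0],
    [0, 0, -0.7, 0, 0, 0],
    [0, 0, -1, 0, 0, 0],
    [0, 0, -1, 0, 0, 0],
    [0, 0, -1, 0, 0, 0],
  ],
  claw=0.45,
)

```text
clock: 23.98
ee_pos: [471.7, 271.7, 127.8]
ee_rot: [-2.534, -1.855, 0.003]
wrist_force: [-0.6, -1.3, -0.5]
width: 46.8
gripper_force: 0.0
```

```bash
python3 plan.py 459.6 225.9 130 -17.48
```

```text
t 23.975 pos [471.7 271.7 127.8] yawY -17.57 w 46.8 F [-0.6 -1.3 -0.5]
shift [-0.3947  0.0192 -0.0177] turn [-0.0021  0.0008 -0.0016] q [0.39 0.26 1.64 0.   1.25 0.7 ]
```

carry_out(
  steps=[
    [-0.2, 0.01, -0.018, 0, 0, 0],
    [-0.395, 0.019, -0.018, -0.002, 0, -0.0016],
    [-0.395, 0.019, -0.018, -0.002, 0, -0.0016],
    [-0.395, 0.019, -0.018, -0.002, 0, -0.0016],
    [-0.395, 0.019, -0.018, -0.002, 0, -0.0016],
  ],
)

```text
clock: 24.6
ee_pos: [460.6, 226.7, 130.6]
ee_rot: [2.533, 1.858, 0.001]
wrist_force: [-0.8, -0.3, -0.7]
width: 51.5
gripper_force: 0.0
```

```bash
python3 plan.py 459.6 225.9 70 -17.48
python3 - <<'E'
from cell import grab_frame,sensors
from h import *
f=grab_frame("wrist"); t=grab_frame("top"); pickle.dump((f,t),open("w9.pkl","wb"))
gr=cv2.cvtColor(f["image"],6).astype(np.float32)
def prof(lxs,lys,z):
    P=proj(f,place([(a,b,z) for a,b in zip(lxs,lys)],458.1,223.7,-.305)).astype(np.float32)
    return [int(a) for a in cv2.remap(gr,P[:,0][None],P[:,1][None],1)[0]]
r=np.arange(-25,30,1.)
for lx in(-6,0,6): print("along y, x=",lx,prof(r*0+lx,r,92))
for ly in(-3,2,7): print("along x, y=",ly,prof(r,r*0+ly,92))
for lx in(-24,-20,20,24): print("jaws x=",lx,prof(r*0+lx,r,58))
print(proj(f,[[459.6,225.9,92]]))
E
```

```text
t 24.6 pos [460.6 226.7 130.6] yawY -17.47 w 51.5 F [-0.8 -0.3 -0.7]
shift [-0.0089 -0.0061  0.5052] turn [ 0.0008 -0.0005  0.0002] q [ 0.32  0.21  1.7  -0.    1.23  0.63]
along y, x= -6 [82, 81, 82, 81, 81, 81, 65, 60, 60, 60, 61, 60, 60, 60, 58, 60, 88, 103, 103, 104, 104, 106, 107, 107, 108, 108, 106, 106, 107, 107, 108, 107, 107, 107, 106, 104, 104, 105, 114, 116, 101, 101, 101, 101, 99, 102, 144, 187, 191, 189, 192, 192, 192, 199, 202]
along y, x= 0 [84, 84, 82, 81, 80, 78, 65, 59, 58, 59, 59, 59, 60, 59, 58, 60, 91, 107, 106, 105, 106, 106, 106, 106, 106, 105, 104, 104, 104, 103, 104, 104, 105, 106, 109, 109, 107, 108, 117, 118, 103, 103, 104, 103, 102, 105, 146, 187, 191, 189, 193, 193, 191, 199, 203]
along y, x= 6 [80, 80, 80, 78, 78, 79, 66, 58, 59, 58, 59, 59, 59, 59, 57, 59, 88, 103, 104, 103, 102, 102, 102, 104, 105, 107, 108, 107, 107, 106, 105, 105, 104, 106, 106, 107, 106, 107, 117, 118, 102, 103, 104, 104, 102, 104, 147, 189, 193, 191, 193, 193, 192, 199, 203]
along x, y= -3 [187, 186, 186, 186, 186, 186, 186, 186, 187, 188, 170, 123, 103, 104, 105, 104, 103, 104, 105
[... 1207 characters left out ...]
 189, 188, 188, 189, 191, 191, 189, 188, 187, 188, 191, 191, 190, 193, 208, 175, 184, 186, 187, 187, 190, 180]
jaws x= 20 [59, 59, 57, 58, 71, 97, 117, 114, 112, 114, 113, 111, 114, 129, 143, 145, 145, 157, 189, 192, 192, 190, 193, 196, 203, 165, 104, 91, 94, 107, 158, 193, 193, 191, 192, 193, 193, 194, 194, 193, 192, 192, 193, 196, 195, 194, 196, 213, 188, 187, 186, 187, 188, 190, 187]
jaws x= 24 [63, 59, 56, 56, 80, 144, 201, 194, 190, 191, 191, 190, 191, 192, 193, 194, 193, 192, 192, 192, 193, 191, 191, 192, 199, 200, 163, 101, 90, 106, 159, 194, 193, 191, 192, 194, 194, 195, 194, 193, 193, 193, 194, 196, 196, 194, 197, 214, 189, 188, 190, 190, 188, 160, 143]
[[318.27633838 206.549375  ]]
```

The wrist profiles read a gap of about 5 mm with the gauge centred at local (0.5, 2.6) mm. I descend over it to regrip along its x, which cannot move the jaw.

carry_out(
  steps=[
    [-0.006, -0.004, 0.2, 0, 0, 0],
    [-0.006, -0.004, 0.5, 0, 0, 0],
    [-0.006, -0.004, 0.7, 0, 0, 0],
    [-0.006, -0.004, 0.805, 0, 0, 0],
    [-0.006, -0.004, 0.805, 0, 0, 0],
    [-0.006, -0.004, 0.805, 0, 0, 0],
  ],
)

```text
clock: 25.45
ee_pos: [460.8, 226.3, 35.1]
ee_rot: [2.532, 1.858, 0.004]
wrist_force: [-0.4, -0.5, -0.5]
width: 51.9
gripper_force: 0.0
```

```bash
python3 plan.py 459.9 226.2 33 -17.48
```

```text
t 25.45 pos [460.8 226.3  35.1] yawY -17.46 w 51.9 F [-0.4 -0.5 -0.5]
shift [-0.0034 -0.0072  0.0177] turn [ 0.0025 -0.0015  0.0003] q [ 0.32  0.3   1.84 -0.    1.    0.63]
```

carry_out(
  steps=[
    [-0.003, -0.006, 0.016, 0, 0, 0],
    [-0.003, -0.006, 0.016, 0, 0, 0],
    [-0.003, -0.006, 0.016, 0, 0, 0],
  ],
)

```text
clock: 25.82
ee_pos: [459.3, 225.8, 32.6]
ee_rot: [2.532, 1.858, 0.003]
wrist_force: [0.4, 0.0, 0.0]
width: 51.4
gripper_force: 0.0
```

carry_out(
  steps=[
    [0, 0, 0, 0, 0, 0],
    [0, 0, 0, 0, 0, 0],
    [0, 0, 0, 0, 0, 0],
    [0, 0, 0, 0, 0, 0],
    [0, 0, 0, 0, 0, 0],
  ],
  claw=0.8,
  newtons=20,
)

```text
clock: 26.45
ee_pos: [459.4, 225.7, 32.4]
ee_rot: [2.532, 1.858, 0.002]
wrist_force: [0.2, -1.1, 0.5]
width: 29.8
gripper_force: 20.0
```

```bash
python3 plan.py 459.9 226.2 33 -17.48
```

```text
t 26.45 pos [459.4 225.7  32.4] yawY -17.47 w 29.8 F [ 0.2 -1.1  0.5]
shift [ 0.0052  0.0027 -0.005 ] turn [ 0.0016 -0.0006  0.0001] q [ 0.32  0.3   1.85 -0.    0.99  0.63]
```

The regrip is good at 29.8 mm and 20 N. I draw the gauge out slowly and straight up.

carry_out(
  steps=[
    [0, 0, -0.02, 0, 0, 0],
    [0, 0, -0.05, 0, 0, 0],
    [0, 0, -0.08, 0, 0, 0],
    [0, 0, -0.12, 0, 0, 0],
    [0, 0, -0.16, 0, 0, 0],
    [0, 0, -0.2, 0, 0, 0],
    [0, 0, -0.25, 0, 0, 0],
    [0, 0, -0.3, 0, 0, 0],
    [0, 0, -0.35, 0, 0, 0],
    [0, 0, -0.42, 0, 0, 0],
    [0, 0, -0.5, 0, 0, 0],
  ],
)

```text
clock: 27.82
ee_pos: [459.0, 225.7, 92.9]
ee_rot: [2.533, 1.858, 0.002]
wrist_force: [0.6, 0.7, -2.1]
width: 30.2
gripper_force: 20.0
```

carry_out(
  steps=[
    [0, 0, -0.4, 0, 0, 0],
    [0, 0, -0.9, 0, 0, 0],
    [0, 0, -1, 0, 0, 0],
  ],
)

```text
clock: 28.2
ee_pos: [461.5, 226.7, 217.1]
ee_rot: [2.53, 1.856, 0.015]
wrist_force: [-0.1, 0.8, -2.0]
width: 29.9
gripper_force: 20.0
```

carry_out(
  steps=[
    [0, 0, -0.1, 0, 0, 0],
    [0, 0, -0.22, 0, 0, -0.1],
    [0, 0, -0.22, 0, 0, -0.25],
    [0, 0, -0.22, 0, 0, -0.405],
    [0, 0, -0.22, 0, 0, -0.405],
    [0, 0, -0.22, 0, 0, -0.405],
  ],
)

```text
clock: 28.95
ee_pos: [458.3, 225.6, 237.8]
ee_rot: [-2.088, -2.347, 0.001]
wrist_force: [0.7, -0.1, -1.3]
width: 29.7
gripper_force: 20.0
```

```bash
python3 plan.py 608 -210.5 240 6.8
python3 - <<'E'
from cell import grab_frame
from h import *
t=grab_frame("top"); g=grab_frame("scene"); pickle.dump((t,g),open("w10.pkl","wb"))
gr=cv2.cvtColor(t["image"],6).astype(np.float32)
def prof(im,gr,lx,lo=-30,hi=40):
    ys=np.arange(lo,hi,1.);P=proj(im,place([(lx,y,58) for y in ys],458.1,223.7,-.305)).astype(np.float32)
    return [int(a) for a in cv2.remap(gr,P[:,0][None],P[:,1][None],1)[0]]
f=pickle.load(open("w9.pkl","rb"))[1]; g2=cv2.cvtColor(f["image"],6).astype(np.float32)
for lx in(-24,-20,20): print(lx,"now",prof(t,gr,lx)); print("   before",prof(f,g2,lx))
E
```

```text
t 28.95 pos [458.3 225.6 237.8] yawY 6.7 w 29.7 F [ 0.7 -0.1 -1.3]
shift [-3.7545  0.8154 -0.0178] turn [-0.0009  0.0004 -0.0017] q [ 0.32  0.15  1.51 -0.    1.49  0.2 ]
-24 now [91, 89, 87, 85, 83, 83, 87, 90, 104, 125, 145, 158, 168, 177, 178, 179, 179, 179, 179, 180, 180, 180, 181, 181, 181, 179, 178, 173, 165, 153, 138, 123, 108, 115, 128, 144, 156, 167, 173, 175, 176, 176, 175, 175, 176, 176, 176, 176, 176, 173, 166, 160, 144, 122, 99, 82, 69, 58, 57, 56, 55, 55, 54, 54, 54, 54, 53, 53, 53, 52]
   before [88, 87, 85, 83, 82, 83, 86, 90, 103, 124, 143, 156, 167, 175, 176, 176, 177, 177, 178, 178, 178, 178, 178, 179, 179, 178, 177, 172, 163, 150, 135, 120, 105, 112, 127, 145, 156, 165, 171, 173, 174, 174, 174, 174, 175, 174, 174, 174, 174, 172, 165, 160, 144, 122, 99, 81, 67, 55, 55, 55, 54, 51, 48, 48, 50, 51, 52, 53, 54, 52]
-20 now [73, 76, 78, 79, 80, 81, 82, 93, 106, 121, 139, 156, 167, 173, 177, 179, 180, 181, 181, 180, 180, 181, 181, 180, 179, 179, 176, 172, 168, 153, 139, 125, 117, 111, 119, 137, 156, 166, 172, 178, 179, 180, 180, 179, 178, 178, 178, 178, 177, 175, 173, 15
[... 385 characters left out ...]
 53, 53, 53, 53, 53, 53, 53]
20 now [70, 74, 76, 78, 80, 82, 85, 97, 113, 131, 148, 163, 177, 180, 181, 182, 182, 182, 182, 182, 182, 182, 182, 182, 181, 180, 178, 174, 168, 156, 138, 119, 116, 116, 123, 142, 160, 170, 176, 180, 181, 182, 182, 181, 181, 180, 180, 179, 177, 174, 171, 160, 147, 132, 120, 108, 99, 98, 97, 96, 95, 95, 95, 94, 93, 86, 80, 74, 70, 66]
   before [70, 74, 76, 78, 80, 80, 81, 84, 88, 92, 98, 103, 108, 110, 111, 112, 112, 113, 115, 117, 119, 121, 124, 127, 128, 131, 134, 134, 133, 127, 116, 104, 108, 114, 122, 139, 155, 165, 169, 173, 174, 177, 178, 178, 177, 177, 178, 179, 178, 176, 171, 160, 146, 131, 117, 102, 88, 83, 79, 75, 69, 62, 53, 43, 34, 31, 29, 27, 28, 29]
```

The jaw profile is identical before and after drawing out, so the setting is undisturbed. Back to the rack.

carry_out(
  steps=[
    [-0.45, 0.1, 0, 0, 0, 0],
    [-0.939, 0.204, 0, 0, 0, 0],
    [-0.939, 0.204, 0, 0, 0, 0],
  ],
)

```text
clock: 29.42
ee_pos: [497.7, 113.2, 238.5]
ee_rot: [2.092, 2.341, -0.0]
wrist_force: [-0.5, 0.8, -0.9]
width: 29.9
gripper_force: 20.0
```

carry_out(
  steps=[
    [-0.45, 0.1, 0, 0, 0, 0],
    [-0.939, 0.204, 0, 0, 0, 0],
    [-0.939, 0.204, 0, 0, 0, 0],
  ],
)

```text
clock: 29.8
ee_pos: [535.3, 5.2, 238.3]
ee_rot: [2.091, 2.343, 0.0]
wrist_force: [-0.7, 1.2, -1.4]
width: 30.0
gripper_force: 20.0
```

carry_out(
  steps=[
    [-0.45, 0.1, 0, 0, 0, 0],
    [-0.939, 0.204, 0, 0, 0, 0],
    [-0.939, 0.204, 0, 0, 0, 0],
  ],
)

```text
clock: 30.18
ee_pos: [573.0, -103.0, 237.9]
ee_rot: [2.089, 2.345, 0.001]
wrist_force: [-0.3, 0.1, -2.0]
width: 29.8
gripper_force: 20.0
```

carry_out(
  steps=[
    [-0.45, 0.1, 0, 0, 0, 0],
    [-0.939, 0.204, 0, 0, 0, -0.0017],
    [-0.939, 0.204, 0, 0, 0, -0.0017],
    [-0.939, 0.204, 0, 0, 0, -0.0017],
    [-0.939, 0.204, 0, 0, 0, -0.0017],
    [-0.939, 0.204, 0, 0, 0, -0.0017],
  ],
)

```text
clock: 30.92
ee_pos: [609.5, -208.4, 239.4]
ee_rot: [2.081, 2.353, 0.002]
wrist_force: [0.7, -0.0, -2.1]
width: 29.7
gripper_force: 20.0
```

```bash
python3 plan.py 608.1 -210.6 130 6.8
```

```text
t 30.925 pos [ 609.5 -208.4  239.4] yawY 7.02 w 29.7 F [ 0.7 -0.  -2.1]
shift [-0.0165 -0.0152  0.9117] turn [ 0.0016 -0.0002  0.0037] q [-0.44  0.35  1.22  0.    1.57 -0.56]
```

carry_out(
  steps=[
    [0, 0, 0, 0, 0, 0],
    [-0.014, -0.012, 0.4, 0, 0, 0.002],
    [-0.014, -0.012, 0.8, 0, 0, 0.002],
    [-0.014, -0.012, 0.9, 0, 0, 0.002],
    [-0.014, -0.012, 0.9, 0, 0, 0.002],
    [-0.014, -0.012, 0.9, 0, 0, 0.002],
  ],
)

```text
clock: 31.68
ee_pos: [610.2, -212.7, 133.2]
ee_rot: [2.082, 2.346, 0.003]
wrist_force: [-0.2, 0.6, -1.7]
width: 30.0
gripper_force: 20.0
```

```bash
python3 plan.py 608.1 -210.6 75 6.8
```

```text
t 31.675 pos [ 610.2 -212.7  133.2] yawY 6.81 w 30.0 F [-0.2  0.6 -1.7]
shift [ 0.0205 -0.0179  0.4851] turn [0.0047 0.0021 0.0001] q [-0.44  0.4   1.41  0.    1.33 -0.56]
```

carry_out(
  steps=[
    [0.01, -0.009, 0.2, 0, 0, 0],
    [0.01, -0.009, 0.45, 0, 0, 0],
    [0.01, -0.009, 0.45, 0, 0, 0],
    [0.01, -0.009, 0.45, 0, 0, 0],
    [0.01, -0.009, 0.45, 0, 0, 0],
  ],
)

```text
clock: 32.3
ee_pos: [608.8, -211.5, 78.9]
ee_rot: [2.083, 2.346, 0.003]
wrist_force: [-0.0, -0.2, -1.9]
width: 29.7
gripper_force: 20.0
```

```bash
python3 plan.py 608.1 -210.6 65 6.8;  python3 plan.py 608.1 -210.6 65 6.8|tail -1
```

```text
t 32.3 pos [ 608.8 -211.5   78.9] yawY 6.81 w 29.7 F [-0.  -0.2 -1.9]
shift [ 0.0088 -0.0056  0.1159] turn [0.0042 0.0019 0.0001] q [-0.44  0.43  1.49  0.    1.21 -0.56]
shift [ 0.0088 -0.0056  0.1159] turn [0.0042 0.0019 0.0001] q [-0.44  0.43  1.49  0.    1.21 -0.56]
```

carry_out(
  steps=[
    [0.008, -0.005, 0.05, 0.003, 0.002, 0],
    [0.008, -0.005, 0.09, 0.003, 0.002, 0],
    [0.008, -0.005, 0.09, 0.003, 0.002, 0],
    [0.008, -0.005, 0.09, 0.003, 0.002, 0],
    [0.008, -0.005, 0.09, 0.003, 0.002, 0],
  ],
)

```text
clock: 32.92
ee_pos: [606.8, -210.1, 66.1]
ee_rot: [-2.084, -2.347, -0.0]
wrist_force: [0.1, 0.6, -1.7]
width: 29.9
gripper_force: 20.0
```

```bash
python3 plan.py 608.1 -210.6 55 6.8
```

```text
t 32.925 pos [ 606.8 -210.1   66.1] yawY 6.8 w 29.9 F [ 0.1  0.6 -1.7]
shift [-0.0058  0.0103  0.0928] turn [-0.0017 -0.0019  0.0001] q [-0.44  0.45  1.51  0.    1.19 -0.56]
```

carry_out(
  steps=[
    [-0.005, 0.009, 0, -0.001, -0.001, 0],
    [-0.005, 0.009, 0.03, -0.001, -0.001, 0],
    [-0.005, 0.009, 0.06, -0.001, -0.001, 0],
    [-0.005, 0.009, 0.085, -0.001, -0.001, 0],
    [-0.005, 0.009, 0.085, -0.001, -0.001, 0],
  ],
)

```text
clock: 33.55
ee_pos: [607.5, -210.3, 55.4]
ee_rot: [-2.084, -2.348, 0.0]
wrist_force: [-0.1, -0.3, -2.1]
width: 29.8
gripper_force: 20.0
```

```bash
python3 plan.py 608.1 -210.6 40 6.8
```

```text
t 33.55 pos [ 607.5 -210.3   55.4] yawY 6.81 w 29.8 F [-0.1 -0.3 -2.1]
shift [-0.0032  0.0047  0.1282] turn [-0.0015 -0.0015  0.0001] q [-0.44  0.45  1.52  0.    1.17 -0.56]
```

carry_out(
  steps=[
    [-0.002, 0.003, 0.02, 0, 0, 0],
    [-0.002, 0.003, 0.04, 0, 0, 0],
    [-0.002, 0.003, 0.06, 0, 0, 0],
    [-0.002, 0.003, 0.06, 0, 0, 0],
  ],
)

```text
clock: 34.05
ee_pos: [608.0, -210.5, 48.4]
ee_rot: [-2.084, -2.348, 0.0]
wrist_force: [-0.7, -0.2, -1.2]
width: 30.1
gripper_force: 20.0
```

carry_out(
  steps=[
    [0, 0, 0.03, 0, 0, 0],
    [0, 0, 0.06, 0, 0, 0],
    [0, 0, 0.1, 0, 0, 0],
    [0, 0, 0.1, 0, 0, 0],
  ],
)

```text
clock: 34.55
ee_pos: [607.7, -210.4, 36.0]
ee_rot: [-2.084, -2.348, 0.0]
wrist_force: [1.4, -0.7, -2.0]
width: 29.7
gripper_force: 20.0
```

```bash
python3 plan.py 608.1 -210.6 20.5 6.8
```

```text
t 34.55 pos [ 607.7 -210.4   36. ] yawY 6.81 w 29.7 F [ 1.4 -0.7 -2. ]
shift [-0.0021  0.003   0.129 ] turn [-0.0018 -0.0016  0.0002] q [-0.44  0.47  1.54  0.    1.13 -0.56]
```

carry_out(
  steps=[
    [0, 0, 0.03, 0, 0, 0],
    [0, 0, 0.06, 0, 0, 0],
    [0, 0, 0.09, 0, 0, 0],
    [0, 0, 0.115, 0, 0, 0],
    [0, 0, 0.115, 0, 0, 0],
  ],
)

```text
clock: 35.17
ee_pos: [608.0, -210.5, 22.5]
ee_rot: [-2.084, -2.348, 0.0]
wrist_force: [0.1, 0.1, -2.3]
width: 30.1
gripper_force: 20.0
```

carry_out(
  steps=[
    [0, 0, 0.008, 0, 0, 0],
    [0, 0, 0.008, 0, 0, 0],
  ],
)

```text
clock: 35.42
ee_pos: [608.3, -210.6, 22.0]
ee_rot: [-2.085, -2.348, -0.0]
wrist_force: [-0.1, -0.2, -1.2]
width: 30.1
gripper_force: 20.0
```

carry_out(
  steps=[
    [0, 0, 0.006, 0, 0, 0],
    [0, 0, 0.006, 0, 0, 0],
  ],
)

```text
clock: 35.67
ee_pos: [608.2, -210.6, 21.2]
ee_rot: [-2.085, -2.348, -0.0]
wrist_force: [-0.4, 0.1, -1.6]
width: 29.8
gripper_force: 20.0
```

carry_out(
  steps=[
    [0, 0, 0.006, 0, 0, 0],
    [0, 0, 0.006, 0, 0, 0],
  ],
)

```text
clock: 35.92
ee_pos: [608.2, -210.6, 20.4]
ee_rot: [-2.085, -2.348, -0.0]
wrist_force: [0.6, 0.5, -2.2]
width: 30.0
gripper_force: 20.0
```

carry_out(
  steps=[
    [0, 0, 0.005, 0, 0, 0],
    [0, 0, 0.005, 0, 0, 0],
  ],
)

```text
clock: 36.17
ee_pos: [608.3, -210.6, 20.2]
ee_rot: [-2.085, -2.349, -0.0]
wrist_force: [-0.3, -0.2, 1.2]
width: 30.1
gripper_force: 20.0
```

carry_out(
  steps=[
    [0, 0, 0.003, 0, 0, 0],
    [0, 0, 0.003, 0, 0, 0],
  ],
)

```text
clock: 36.42
ee_pos: [608.3, -210.7, 20.2]
ee_rot: [-2.085, -2.349, -0.0]
wrist_force: [-1.4, 1.3, 4.6]
width: 30.0
gripper_force: 20.0
```

Fully home: contact at z 20.2, the same as at the start. I release with a limited opening to stay clear of the round-handled neighbour, then rise.

carry_out(
  steps=[
    [0, 0, 0, 0, 0, 0],
    [0, 0, 0, 0, 0, 0],
    [0, 0, 0, 0, 0, 0],
    [0, 0, 0, 0, 0, 0],
  ],
  claw=0.55,
)

```text
clock: 36.92
ee_pos: [608.2, -210.6, 19.3]
ee_rot: [-2.085, -2.348, -0.0]
wrist_force: [-0.4, 0.1, -0.6]
width: 42.0
gripper_force: 0.0
```

carry_out(
  steps=[
    [0, 0, -0.05, 0, 0, 0],
    [0, 0, -0.15, 0, 0, 0],
    [0, 0, -0.3, 0, 0, 0],
    [0, 0, -0.6, 0, 0, 0],
    [0, 0, -1, 0, 0, 0],
    [0, 0, -1, 0, 0, 0],
    [0, 0, -1, 0, 0, 0],
  ],
)

```text
clock: 37.8
ee_pos: [608.1, -210.6, 139.9]
ee_rot: [-2.085, -2.349, -0.0]
wrist_force: [-0.1, -0.7, 0.3]
width: 42.4
gripper_force: 0.0
```

carry_out(
  steps=[
    [0, 0, -0.5, 0, 0, 0],
    [0, 0, -0.9, 0, 0, 0],
    [0, 0, -0.9, 0, 0, 0],
    [0, 0, -0.9, 0, 0, 0],
  ],
)

```text
clock: 38.3
ee_pos: [607.5, -210.4, 245.6]
ee_rot: [-2.083, -2.346, 0.001]
wrist_force: [0.3, 1.0, -0.3]
width: 42.5
gripper_force: 0.0
```

Run:
```python
from cell import grab_frame,sensors
from h import *
s=sensors.state(); print(s["clock"],s["ee_pos"],s["width"],s["wrist_force"])
g=grab_frame("scene"); g0=pickle.load(open("scene0.pkl","rb"))
t=grab_frame("top"); t0=pickle.load(open("top0.pkl","rb"))
# shift of small patches between start and now, by template matching
def sh(a,b,x,y,w,h,m=5):
    r=cv2.matchTemplate(b["image"][y-m:y+h+m,x-m:x+w+m],a["image"][y:y+h,x:x+w],cv2.TM_CCOEFF_NORMED); _,v,_,l=cv2.minMaxLoc(r); return (l[0]-m,l[1]-m,round(v,3))
for n,p in dict(gauge=(226,198,18,26),round1=(230,183,18,18),round2=(233,169,16,16),loupe=(202,204,16,20),mag=(322,130,30,72),oil=(398,168,20,52)).items(): print("scene",n,sh(g0,g,*p))
print("top holder diff/oil",sh(t0,t,250,195,18,18))
gr=cv2.cvtColor(t["image"],6).astype(np.float32); ys=np.arange(-30,35,1.)
P=proj(t,place([(-24,y,58) for y in ys],458.1,223.7,-.305)).astype(np.float32); print([int(a) for a in cv2.remap(gr,P[:,0][None],P[:,1][None],1)[0]])
```

```text
38.3 [ 607.4746483  -210.39603641  245.55843636] 42.50201604661074 [ 0.337969    0.98570164 -0.27906856]
scene gauge (0, 0, 0.982)
scene round1 (0, 0, 0.997)
scene round2 (0, 0, 0.999)
scene loupe (0, 0, 0.989)
scene mag (0, 0, 0.82)
scene oil (0, 0, 0.999)
top holder diff/oil (0, 0, 0.996)
[84, 83, 81, 79, 77, 77, 80, 84, 97, 118, 137, 149, 160, 169, 169, 170, 171, 171, 171, 171, 172, 172, 173, 172, 172, 171, 169, 165, 156, 144, 129, 115, 100, 108, 122, 140, 150, 158, 164, 166, 169, 169, 168, 169, 170, 169, 168, 167, 167, 165, 160, 155, 140, 117, 94, 78, 66, 54, 51, 49, 48, 48, 48, 49, 49]
```

Patch matching shows no shift in the gauge, the round-handled gauges, loupe, magnifier or oil bottle, and the jaw setting is unchanged. Handing in.

```bash
python3 -c "
from cell import workorder
print(workorder.finish_job())"
```

```text
the job is handed in; nothing more can be done
None
```

The jaw is set to about 5 mm with the block-handled gauge, the gauge is fully home in its original slot with everything else unmoved, and the job was handed in at about 38 s (no verdict was returned).

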